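# Pack the kit box: blocks in, cover home, totes stacked on it

### The arm

A 6-joint arm with a two-finger parallel gripper is mounted at the origin on a cart in front of the work surface, level with it; the furniture and walls round the work are solid. World frame = base frame: x ahead of the robot, y to its left, z up, the work surface at z = 0. Lengths are in m, angles in degrees, forces in N, time in s.
With the tool pointing down it reaches from about 0.4 to 0.825 m from the base axis. Payload 7 kg.
Tool frame: the origin (TCP) lies on the centre line of the jaws, within the pads' length; the fingertips stand 11 mm ahead of it and the grasp point (between the pads) lies 8 mm behind it; z points along the fingers, y is the line along which they close (so a half turn about z gives the same grasp; the last joint's range is limited). The gripper opens to 88 mm and grips with 3 to 60 N. Pads are 19 mm wide; open, the fingers measure 130 mm over their backs; the gripper's body (78 mm by 193 mm) begins 47 mm behind the grasp point.
Start: joints at [-48.008, 20.546, 0.682, 0, -70.136, -16.507], TCP at [0.29, -0.609, 0.204] pointing down, gripper open.
Joint ranges: [-176.03, 176.03], [-82.01, 121.73], [-58.28, 71.71], [-173.87, 95.51], [-174.79, -0.11], [-173.66, 173.66]. Speed limits (degrees/s): [136.94, 136.94, 172.46, 180, 180, 180].

### API

Orientations are given as [roll, pitch, yaw] about the fixed x, y, z axes, in that order (R = Rz(yaw) Ry(pitch) Rx(roll)).
In Python, from plant import r, capture, camera_model, job gives the robot as it stands.
- The arm moves only by the tool drive_tool, never from a script. Its argument "increments" is a list that holds one entry, the list of rows, each a list of 5 numbers: the gripper's target within -1 to 1 (fully open at 1, half-way at 0, shut at -1), then the shift along the tool's x, y, z scaled (see below), then the turn about the tool's z scaled (see below). In form: [[[gripper, tx, ty, tz, roll], ...]]. A call has 1 to 5 rows; each row is the pose to reach, as a shift and turn from the pose commanded when the call began, along the tool's axes at that moment, turning the shorter way round; what a row does not reach only later rows make up. The controller multiplies each number of a shift by 120 mm and each number of a turn by 360 degrees. A row lasts 1/8 s, in which the tool goes at most 62.5 mm and 10.7 degrees, less where a joint would pass 70% of its speed; a pose out of reach is approached as far as the arm can. A call with a number of a shift or a turn outside -1 to 1 is refused whole. A call with a gripper value outside its range is refused whole. The fingers move at their own pace and stop on an object; "squeeze" is the grip in N (left out, the last holds). Time passes only in rows, so rows that repeat a pose let the fingers close. It gives the time, the measured TCP pose, the force, the opening and the grip force at its end, in the units of the state.
- r.get_state(): the state, without advancing time (a new reading comes with each control period).
- capture(name): name is "side" or "top" or "wrist"; returns the picture (480x640x3 uint8, red, green, blue); there is no depth.
- camera_model(name): a dict with "camera_matrix" (3x3 intrinsics, pixels), "rvec" (rotation vector, rad) and "tvec" (3), from world to camera coordinates, as OpenCV has them. Camera axes: x right, y down, z forward; pixel columns grow to the right and rows downward; lengths in m; the calibration is good to about 2 mm. A picture is of the moment at which its call begins: read the wrist's pose just before it. camera_model takes no time and is no camera call; for the wrist camera it gives the pose at the moment of the call.
- job.close_job(): hands the job in; it is judged then, once.
The state is a dict: "time_s": time; "joints": joint angles; "qd": joint speeds; "joint_torque": joint torques, N m; "tcp_pos": TCP position; "eef_rot": TCP orientation; "contact_force": force on the tool from outside, world axes, zero at the start; "moment": the same for the moment, N m; "gripper_width": finger opening in m; "gripper_force": force on a finger pad.
Only numpy, scipy, OpenCV 4.12 (cv2) and the standard library are available. Lean on these libraries where they do the work, as an engineer would, in place of code of your own. Each camera call takes 0.05 s, during which the arm holds its last target. There are 200 camera calls.

### The job

Pack this job's kit: slide open the cover of the plywood kit box, lay all the small wooden blocks in its compartment and slide the cover fully home over them. Then stand all the grey parts totes in one straight stack on the middle of the closed cover, lengthways between its rails, each turned end for end to the one below so that it stacks on the rims and does not nest into the parts. There are two or three of each; do not knock over the green glue bottle behind them.

Things in the scene. Friction and masses are not known exactly. Their poses are not given: they have to be found in the camera images.
- kit_box: fixed plywood kit box, 140 x 170 mm outside (164 mm over its rails), origin: centre of its underside; its y axis is the direction in which the cover opens, z up. Two rails run along y on its long sides, from y = -85 to +165 mm, with tops at z = 89 mm and a clear gap of 124 mm between their lips. The end wall at y = -80 mm also rises to z = 89 mm, the other ends under the cover.
- compartment_floor (a point): centre of the compartment's floor, 10 mm above the table, axes as kit_box; the compartment is 120 mm (x) by 150 mm (y) inside and 62 mm deep to the cover's underside. With the cover open by q its leading edge is at y = -75 mm + q, so the opening runs from y = -75 mm to there.
- stack_spot (a point): middle of the closed cover's free top face, where the stack is to stand: 81 mm above the table, axes as kit_box (y along the rails). The cover's top stays at this height.
- kit_cover (a joint): how far the cover stands open, in m: 0 fully home, 0.15 fully open; it slides along kit_box's y axis with about 2 N of friction and stays where it is left; it starts shut or nearly so, and cannot pass a block that stands higher than its underside.
- cover_cleat (a point): centre of the wooden cleat on the cover's top near its rear (+y) edge, by which it is pushed or pinched: 70 mm long across the slide (x), 14 mm thick along it (y), 24 mm high (this point is 12 mm over the cover's top); axes as kit_box. It moves with the cover; closed it stands at y = +98 mm of kit_box.
- tote_1: loose grey plastic stack-and-nest tote of dowels, 134 mm long, 72 wide over its ribs, 52 high, about 0.22 kg. Origin: centre of its underside; x along its length to the scooped front end (34 mm high; the rear wall is 52), z up. Take it from above across its two long rims: 64 mm over their outsides, 12 mm deep (z 40 to 52), free of ribs from x = -20 to +39 mm. None if absent.
- tote_1_front (a point): top middle of tote_1's scooped front wall (x = 67, z = 34 mm of the tote). On each long side of a tote two hollow ribs, 22 mm long, stand 4 mm out past the rim at x = +50 and x = -31 mm: inside they are pockets open at the top, and under each is a foot whose sole is at z = 6 mm.
- tote_2: the same tote with bolts in it. Totes NEST when both fronts point the same way: the feet drop into the lower tote's pockets and the tote sinks onto its parts, only about 28 mm above the lower one. None if absent.
- tote_2_front (a point): top middle of tote_2's scooped front wall, as on tote_1.
- tote_3: the same tote with wooden plugs in it. Totes STACK when one is turned end for end over the other (fronts opposite): its feet stand on the lower one's rims, it is 46 mm higher, and its base dips 6 mm into the lower mouth with about 3.5 mm of play sideways and 6 mm before its end meets the lower rear wall. None if absent.
- tote_3_front (a point): top middle of tote_3's scooped front wall, as on tote_1.
- block_1: planed timber block, 50 x 80 x 18 mm (x, y, z), 35 g, lying flat; origin: centre of its underside. Can be gripped from above across its 50 mm width. None if this block is absent in this run.
- block_2: planed timber block, 50 x 80 x 18 mm (x, y, z), 35 g, lying flat; origin: centre of its underside. Can be gripped from above across its 50 mm width. None if this block is absent in this run.
- block_3: planed timber block, 50 x 80 x 18 mm (x, y, z), 35 g, lying flat; origin: centre of its underside. Can be gripped from above across its 50 mm width. None if this block is absent in this run.
- glue_bottle: green squeeze bottle with a red nozzle, 60 mm across, 189 mm high, standing loose; origin: centre of its underside. Not to be knocked over.

How it is judged:
By the outcome, as a careful person would: the job done as asked, in the order asked, and still so for the second after the job is handed in, with the robot touching nothing.
Of tote_1, tote_2, tote_3 only 2 to 3 are there at a start; the rules pass over those that are not, and their reading is None.
Of block_1, block_2, block_3 only 2 to 3 are there at a start; the rules pass over those that are not, and their reading is None.
At some moment in a run one of block_1, block_2, block_3 may be knocked a few centimetres aside while the robot is not near it.
Once in a run the grip may slacken for a moment while it holds something.
It also fails if it takes over 210 s, if anything falls off the work surface, if the arm or the gripper's body presses on something with over 40 N, if the wrist force passes 120 N, or if a joint passes its speed limit or range.

## Working session

There is one attempt and no reset: what is moved stays moved. The work goes in short steps, Python scripts to look and compute and a tool call to move; the robot and the scene stay as the last step left them, time stands still between calls to the robot, and variables do not carry over. Pictures are saved under pics/ and viewed, at most 14 in all, crops included, and the job is handed in when it is done.

Besides the shell and the picture viewer there is one more tool, called after "Call:" as name(argument=value, ...), one argument or row to a line, values as JSON. drive_tool: Moves the arm, as the interface text tells. Its arguments: {"type":"object","properties":{"increments":{"type":"array"},"squeeze":{"type":"number"}},"required":["increments"]}

```bash
ls; mkdir -p pics
cat > h.py <<'E'
import numpy as np, cv2
from plant import r, capture, camera_model, job
def snap(n,f):
    m=camera_model(n); im=capture(n); cv2.imwrite(f'pics/{f}.png',im[:,:,::-1]); np.savez(f'pics/{f}.npz',K=m['camera_matrix'],r=m['rvec'],t=m['tvec']); return im
def load(f):
    d=np.load(f'pics/{f}.npz'); return cv2.imread(f'pics/{f}.png')[:,:,::-1],(np.array(d['K']),np.array(d['r'],float).reshape(3),np.array(d['t'],float).reshape(3))
def ray(m,p):
    R=cv2.Rodrigues(m[1])[0]; d=R.T@np.linalg.inv(m[0])@np.array([p[0],p[1],1.]); return -R.T@m[2],d
def onz(m,p,z):
    c,d=ray(m,p); return c+d*(z-c[2])/d[2]
def proj(m,X):
    return cv2.projectPoints(np.array(X,float).reshape(-1,1,3),m[1],m[2],m[0],None)[0].reshape(-1,2)
E
python3 - <<'E'
from h import *
s=r.get_state(); print(s)
for n in ['top','side','wrist']:
    snap(n,n+'0'); m=load(n+'0')[1]; print(n,ray(m,(320,240)))
E
```

```text
pics
{'time_s': 0.0, 'joints': array([-4.80070757e+01,  2.05917114e+01,  6.32515113e-01, -1.89179104e-02,
       -7.01352149e+01, -1.65054113e+01]), 'qd': array([-0.03488459,  0.04722833, -0.04226543, -0.04591952,  0.0794335 ,
        0.02225501]), 'joint_torque': array([ 4.31809076e-05, -5.82713163e+01,  2.93057388e+01,  6.99725837e+00,
        6.95041599e-03, -1.42190734e-04]), 'tcp_pos': array([ 0.2901816 , -0.60885341,  0.20321382]), 'eef_rot': array([ 1.79904426e+02, -9.77417166e-03, -1.54518922e+02]), 'contact_force': array([-0.0525473 ,  0.99114862, -0.77501632]), 'moment': array([ 0.04860317, -0.04244851,  0.00763236]), 'gripper_force': 0.0, 'gripper_width': 0.08747793090479562}
top (array([ 0.42291565, -0.15869659,  1.2029386 ]), array([ 0.05766025,  0.01626117, -0.99821474]))
side (array([0.4092477 , 0.69302708, 0.70822296]), array([ 0.09270058, -0.80777034, -0.58219419]))
wrist (array([ 0.23056883, -0.63698945,  0.38384773]), array([ 0.22412957,  0.11559436, -0.96771496]))
```

View pics/top0.png

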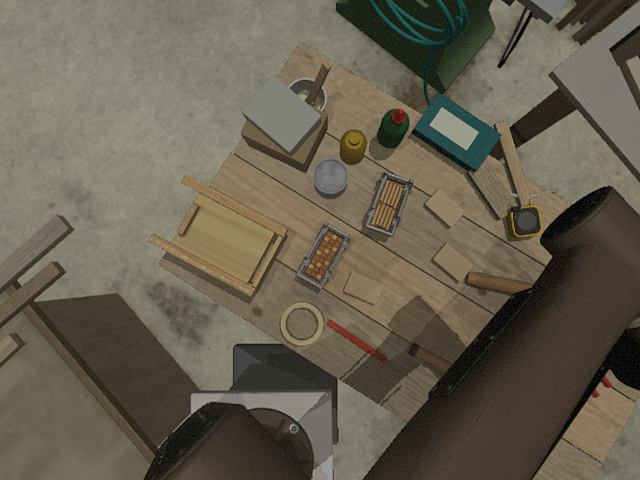

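View pics/side0.png

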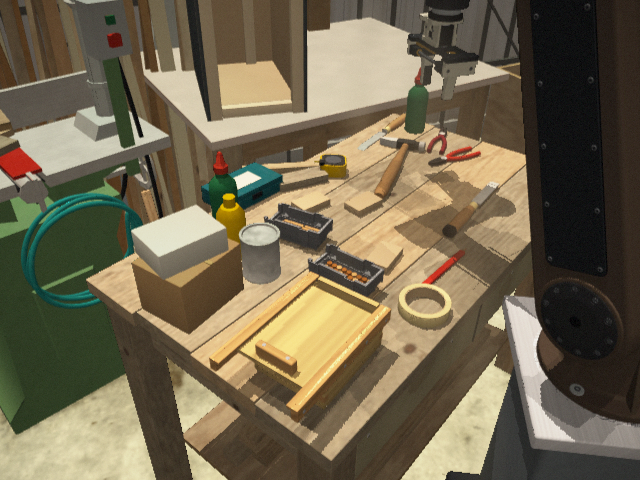

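The top view shows the box at about (225,235) with the cleat at (187,220). The plug tote is at (323,255) and the dowel tote at (389,203). Blocks are at (444,207), (453,262) and (363,288), and the green bottle is at (394,128). The side view agrees: two totes and three blocks, with the yellow bottle and tin as clutter.

Run:
```python
from h import *
im,m=load('top0')
c=im[160:310,140:340]; cv2.imwrite('pics/c1.png',cv2.resize(c,None,fx=4,fy=4,interpolation=cv2.INTER_CUBIC)[:,:,::-1])
c=im[160:310,290:490]; cv2.imwrite('pics/c2.png',cv2.resize(c,None,fx=4,fy=4,interpolation=cv2.INTER_CUBIC)[:,:,::-1])
for n,p,z in [('cleat',(187,220),.105),('plug',(323,255),.05),('dow',(389,203),.05),('b1',(444,207),.018),('b2',(453,262),.018),('b3',(363,288),.018),('bottle',(399,115),.185),('yb',(353,140),.12),('tin',(331,177),.1),('tape',(302,324),.02)]: print(n,onz(m,p,z).round(3))
```

```text
cleat [0.533 0.138 0.105]
plug [ 0.456 -0.146  0.05 ]
dow [ 0.569 -0.293  0.05 ]
b1 [ 0.561 -0.42   0.018]
b2 [ 0.437 -0.437  0.018]
b3 [ 0.382 -0.234  0.018]
bottle [ 0.725 -0.301  0.185]
yb [ 0.693 -0.213  0.12 ]
tin [ 0.62  -0.166  0.1  ]
tape [ 0.304 -0.096  0.02 ]
```

View pics/c1.png

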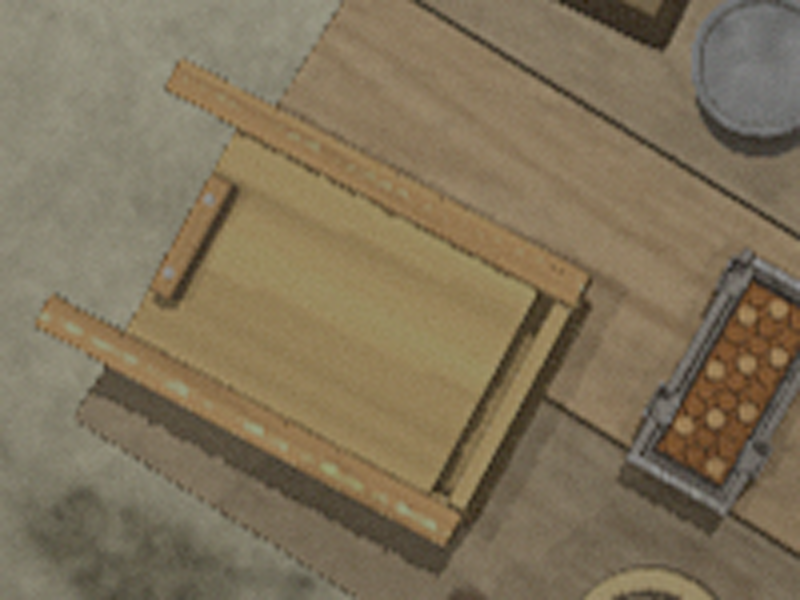

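View pics/c2.png

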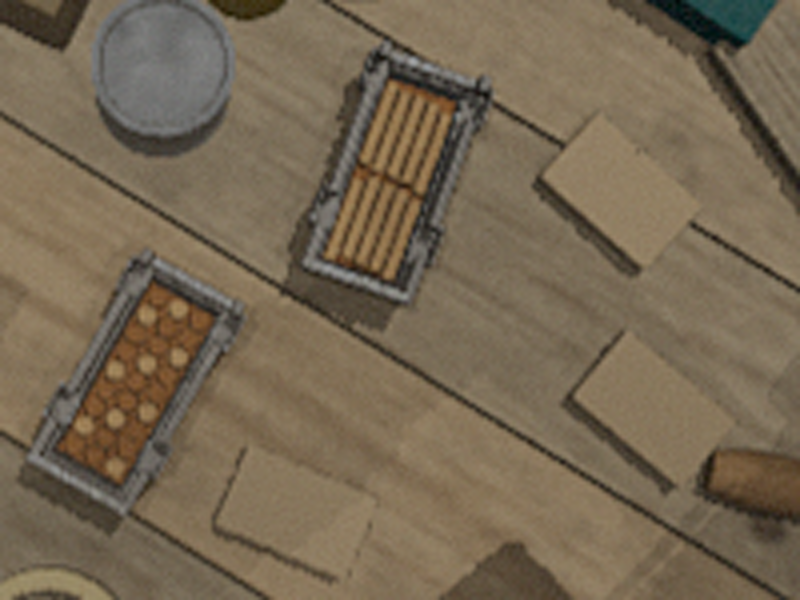

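```bash
cat >> h.py <<'E'
def c4(p,o): return (p[0]/4+o[0]-.375,p[1]/4+o[1]-.375)
def fit2(local,world):
    L=np.array(local,float);W=np.array(world,float)[:,:2];l0=L.mean(0);w0=W.mean(0)
    H=(L-l0).T@(W-w0);a=np.arctan2(H[0,1]-H[1,0],H[0,0]+H[1,1]);R=np.array([[np.cos(a),-np.sin(a)],[np.sin(a),np.cos(a)]])
    t=w0-R@l0;return t,np.degrees(a),np.linalg.norm((L@R.T+t)-W,axis=1)
def pose2(t,a,p):
    a=np.radians(a);return t+np.array([[np.cos(a),-np.sin(a)],[np.sin(a),np.cos(a)]])@np.array(p)
E
python3 - <<'E'
from h import *
im,m=load('top0')
o=(140,160)
# world seen from above: +y world = image left; box y = left, box x = up (x = y rotated -90deg)
P=[(180,60),(592,280),(38,323),(440,545)]
W=[onz(m,c4(p,o),.089) for p in P]
for a,b in [(0,1),(2,3),(0,2),(1,3)]: print('len',np.linalg.norm(W[a]-W[b]).round(4))
for s in (1,-1):
    print(fit2([(s*.082,.165),(s*.082,-.085),(-s*.082,.165),(-s*.082,-.085)],W))
t,a,_=fit2([(.082,.165),(.082,-.085),(-.082,.165),(-.082,-.085)],W)
for p in [(222,178),(165,298)]: print('cleat corners',onz(m,c4(p,o),.105))
print('lead edge',[onz(m,c4(p,o),.081) for p in [(540,292),(437,488)]])
B={'b1':[(600,112),(698,207),(638,270),(540,180)],'b2':[(627,332),(733,425),(680,488),(572,398)],'b3':[(243,448),(378,498),(345,580),(216,520)]}
for k,v in B.items():
    W=np.array([onz(m,c4(p,(290,160)),.018)[:2] for p in v]);print(k,W.mean(0).round(4),np.linalg.norm(W-np.roll(W,-1,0),axis=1).round(3),'long ang',np.degrees(np.arctan2(*(W[1]+W[2]-W[0]-W[3])[::-1])))
# totes: rear wall top corners z=.052 ; front rib corners approx z=.052
T={'plug':[(35,455),(127,508),(145,258),(238,310)],'dow':[(305,262),(408,300),(382,50),(488,85)]}
for k,v in T.items():
    W=np.array([onz(m,c4(p,(290,160)),.05)[:2] for p in v]);print(k,W.round(3).tolist(),'ang',np.degrees(np.arctan2(*(W[2]+W[3]-W[0]-W[1])[::-1])),np.linalg.norm(W[2]+W[3]-W[0]-W[1])/2, np.linalg.norm(W[0]-W[1]))
E
```

```text
len 0.2512
len 0.2454
len 0.1592
len 0.1613
(array([0.48203982, 0.04230063]), np.float64(-29.319324273267444), array([0.00258052, 0.00147339, 0.00306936, 0.00295777]))
(array([0.48218532, 0.04221931]), np.float64(-29.080567353372874), array([0.1619671 , 0.16225465, 0.16124029, 0.16301214]))
cleat corners [0.56619768 0.12097998 0.105     ]
cleat corners [0.50336393 0.15104032 0.105     ]
lead edge [array([ 0.50508733, -0.04353727,  0.081     ]), array([0.40135518, 0.0124044 , 0.081     ])]
b1 [ 0.56   -0.4212] [0.077 0.049 0.075 0.052] long ang -134.8811519244826
b2 [ 0.4365 -0.4367] [0.078 0.046 0.078 0.049] long ang -131.8402918636329
b3 [ 0.3832 -0.2353] [0.081 0.049 0.079 0.043] long ang -113.4527709321992
plug [[0.417, -0.091], [0.387, -0.141], [0.524, -0.153], [0.495, -0.204]] ang -30.116881881716832 0.12395809978895407 0.05802573152431418
dow [[0.521, -0.241], [0.499, -0.297], [0.637, -0.286], [0.617, -0.344]] ang -21.314561945003856 0.1260060624090806 0.06007863577457237
```

```bash
cat >> h.py <<'E'
def plan(x,y,z,yaw=None,cur=None):
    """print scaled tool-frame shift (turn first, then shift in new axes) """
    s=r.get_state(); p=np.array(s['tcp_pos']); a=s['eef_rot'][2]
    if cur is not None: p=np.array(cur[:3]);a=cur[3]
    if yaw is None: yaw=a
    d=(yaw-a+180)%360-180; t=-d/360
    q=np.radians(a); X=np.array([np.cos(q),np.sin(q),0]);Y=np.array([np.sin(q),-np.cos(q),0])
    v=np.array([x,y,z])-p
    q2=np.radians(yaw);X2=np.array([np.cos(q2),np.sin(q2),0]);Y2=np.array([np.sin(q2),-np.cos(q2),0])
    f=lambda u:(np.array([u[0],u[1],-v[2]])/.12).round(3)
    print('cur',p.round(4),round(a,2),'| turn',round(t,4),'rows',round(abs(d)/10.7,1),'| shift old axes',f((v@X,v@Y)),'| new axes',f((v@X2,v@Y2)),'mm',(v*1000).round(1))
BT=np.array([.482,.0423]);BA=-29.3
def box(x,y): return pose2(BT,BA,(x,y))
E
python3 - <<'E'
from h import *
im,m=load('side0');print('bottle2',onz(m,(415,131),0))
b=box(0,.1065);print(b)
plan(b[0],b[1],.22,-29.3)
E
```

```text
bottle2 [ 0.30899704 -0.88257895  0.        ]
[0.53411923 0.13517538]
cur [ 0.2903 -0.609   0.2034] -154.52 | turn -0.3478 rows 11.7 | shift old axes [-4.502  4.724 -0.138] | new axes [-1.263 -6.402 -0.138] mm [243.9 744.1  16.6]
```

Call:
drive_tool(
  increments=[
    [[1, -0.3, 0.315, -0.06, 0], [1, -0.6, 0.63, -0.12, 0], [1, -0.9, 0.945, -0.138, 0], [1, -0.9, 0.945, -0.138, 0]],
  ],
)

```text
time_s: 0.65
tcp_pos: [0.3401, -0.4579, 0.2215]
eef_rot: [-180.0, 0.1, -154.3]
contact_force: [0.4, -0.1, -0.2]
gripper_width: 0.0877
gripper_force: 0.0
```

Call:
drive_tool(
  increments=[
    [[1, -0.3, 0.315, 0, 0], [1, -0.6, 0.63, 0, 0], [1, -0.9, 0.945, 0, 0], [1, -0.9, 0.945, 0, 0]],
  ],
)

```text
time_s: 1.15
tcp_pos: [0.3887, -0.3096, 0.221]
eef_rot: [-180.0, 0.0, -154.3]
contact_force: [0.6, -0.3, 0.7]
gripper_width: 0.088
gripper_force: 0.0
```

Call:
drive_tool(
  increments=[
    [[1, -0.3, 0.315, 0, 0], [1, -0.6, 0.63, 0, 0], [1, -0.9, 0.945, 0, 0], [1, -0.9, 0.945, 0, 0]],
  ],
)

```text
time_s: 1.65
tcp_pos: [0.4376, -0.1612, 0.2207]
eef_rot: [-180.0, 0.0, -154.3]
contact_force: [-0.3, -0.2, -0.6]
gripper_width: 0.0878
gripper_force: 0.0
```

Call:
drive_tool(
  increments=[
    [[1, -0.3, 0.315, 0, 0], [1, -0.6, 0.63, 0, 0], [1, -0.9, 0.945, 0, 0], [1, -0.9, 0.945, 0, 0]],
  ],
)

```text
time_s: 2.15
tcp_pos: [0.4864, -0.0128, 0.2203]
eef_rot: [-180.0, -0.0, -154.4]
contact_force: [-0.3, -0.3, -0.7]
gripper_width: 0.0874
gripper_force: 0.0
```

Call:
drive_tool(
  increments=[
    [[1, -0.3, 0.315, 0, 0], [1, -0.6, 0.63, 0, 0], [1, -0.9, 0.945, 0, 0], [1, -0.9, 0.945, 0, 0]],
  ],
)

```text
time_s: 2.65
tcp_pos: [0.5352, 0.1356, 0.2197]
eef_rot: [-180.0, -0.1, -154.5]
contact_force: [-0.4, -0.0, -0.5]
gripper_width: 0.0877
gripper_force: 0.0
```

Call:
drive_tool(
  increments=[
    [[1, 0, 0, 0, -0.028], [1, 0, 0, 0, -0.056], [1, 0, 0, 0, -0.084], [1, 0, 0, 0, -0.112], [1, 0, 0, 0, -0.1159]],
  ],
)

```text
time_s: 3.28
tcp_pos: [0.5341, 0.1329, 0.2206]
eef_rot: [180.0, -0.0, -112.9]
contact_force: [-0.3, 0.1, -0.3]
gripper_width: 0.0877
gripper_force: 0.0
```

Call:
drive_tool(
  increments=[
    [[1, 0, 0, 0, -0.028], [1, 0, 0, 0, -0.056], [1, 0, 0, 0, -0.084], [1, 0, 0, 0, -0.112], [1, 0, 0, 0, -0.1159]],
  ],
)

```text
time_s: 3.9
tcp_pos: [0.534, 0.1338, 0.2207]
eef_rot: [180.0, -0.0, -71.3]
contact_force: [0.0, -0.8, -0.2]
gripper_width: 0.0872
gripper_force: 0.0
```

Call:
drive_tool(
  increments=[
    [[1, 0, 0, 0, -0.028], [1, 0, 0, 0, -0.056], [1, 0, 0, 0, -0.084], [1, 0, 0, 0, -0.112], [1, 0, 0, 0, -0.1159]],
  ],
)

```text
time_s: 4.53
tcp_pos: [0.5339, 0.1343, 0.2207]
eef_rot: [180.0, 0.0, -29.6]
contact_force: [-0.7, 0.7, -0.6]
gripper_width: 0.0872
gripper_force: 0.0
```

Run:
```python
from h import *
s=r.get_state(); print(s['time_s'],s['joints'].round(1),s['tcp_pos'],s['eef_rot'],s['contact_force'].round(1))
snap('wrist','w1'); snap('top','top1')
```

```text
4.525 [ 34.5   8.2 -13.7  -0.  -68.1  25.9] [0.53391645 0.13429781 0.22067609] [ 1.79989216e+02  5.86573982e-03 -2.96134940e+01] [-0.7  0.7 -0.6]
```

View pics/w1.png

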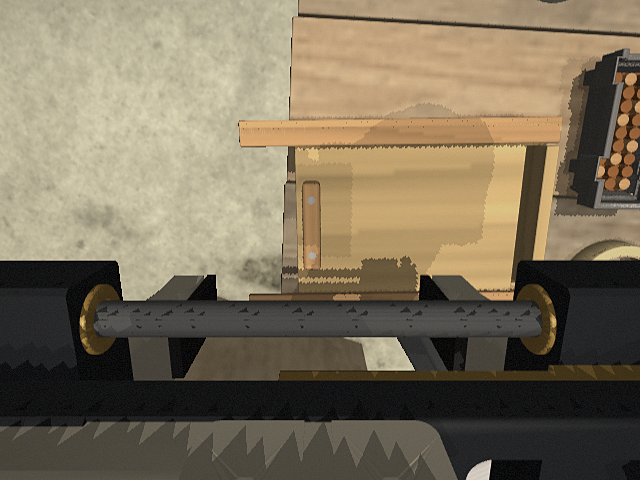

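The wrist view shows the cleat at (311,226), lined up with the image axes. The inner edge of the far rail lies along row 146, and the cover's leading edge is at column 525.

Run:
```python
from h import *
im,m=load('w1')
def b(p,z):
    w=onz(m,p,z)[:2]; a=np.radians(BA); R=np.array([[np.cos(a),-np.sin(a)],[np.sin(a),np.cos(a)]]); return w.round(4),(R.T@(w-BT)).round(4)
for n,p,z in [('cleatUL',(303,182),.105),('cleatUR',(320,182),.105),('cleatLL',(303,269),.105),('lead up',(525,147),.081),('lead low',(516,270),.081),('railinL',(300,147),.089),('railinR',(545,146),.089),('railoutL',(239,121),.089),('railoutR',(561,117),.089),('endwall in',(545,200),.089),('end out',(557,200),.089)]: print(n,*b(p,z))
s=b
c=(onz(m,(303,182),.105)+onz(m,(303,269),.105)+onz(m,(320,182),.105)+onz(m,(320,269),.105))/4
print(c); plan(c[0],c[1],.097,-29.3)
```

```text
cleatUL [0.569  0.1275] [0.0342 0.1169]
cleatUR [0.5627 0.1163] [0.0342 0.104 ]
cleatLL [0.5091 0.1622] [-0.0351  0.1179]
lead up [ 0.5037 -0.0389] [ 0.0587 -0.0602]
lead low [0.4106 0.0072] [-0.0451 -0.0656]
railinL [0.5925 0.1172] [0.0597 0.1194]
railinR [ 0.4989 -0.0493] [ 0.0595 -0.0716]
railoutL [0.6324 0.1482] [0.0794 0.1659]
railoutR [ 0.5132 -0.0679] [ 0.0811 -0.0808]
endwall in [ 0.459  -0.0337] [ 0.0171 -0.0775]
end out [ 0.4542 -0.0421] [ 0.0171 -0.0872]
[0.53579487 0.13910803 0.105     ]
cur [0.5339 0.1345 0.2207] -29.68 | turn -0.001 rows 0.0 | shift old axes [-0.006 -0.041  1.031] | new axes [-0.005 -0.041  1.031] mm [   1.9    4.7 -123.7]
```

Call:
drive_tool(
  increments=[
    [[1, -0.006, -0.04, 0.3, 0], [1, -0.006, -0.04, 0.6, 0], [1, -0.006, -0.04, 0.8, 0], [1, -0.006, -0.04, 0.8, 0]],
  ],
  squeeze=25,
)

```text
time_s: 5.12
tcp_pos: [0.5345, 0.1386, 0.1231]
eef_rot: [179.8, 0.1, -29.6]
contact_force: [0.5, 0.1, 1.1]
gripper_width: 0.0875
gripper_force: 0.0
```

Call:
drive_tool(
  increments=[
    [[1, 0, 0, 0.12, 0], [1, 0, 0, 0.23, 0], [1, 0, 0, 0.23, 0], [-1, 0, 0, 0.23, 0], [-1, 0, 0, 0.23, 0]],
  ],
)

```text
time_s: 5.75
tcp_pos: [0.536, 0.1396, 0.0976]
eef_rot: [-180.0, -0.0, -29.3]
contact_force: [-0.6, -0.7, 0.6]
gripper_width: 0.0727
gripper_force: 0.0
```

Call:
drive_tool(
  increments=[
    [[-1, 0, 0, 0, 0], [-1, 0, 0, 0, 0], [-1, 0, 0, 0, 0], [-1, 0, 0, 0, 0], [-1, 0, 0, 0, 0]],
  ],
)

```text
time_s: 6.38
tcp_pos: [0.5356, 0.1394, 0.0971]
eef_rot: [180.0, 0.0, -29.3]
contact_force: [1.0, -0.3, 0.2]
gripper_width: 0.0234
gripper_force: 0.0
```

Call:
drive_tool(
  increments=[
    [[-1, 0, 0, 0, 0], [-1, 0, 0, 0, 0], [-1, 0, 0, 0, 0]],
  ],
)

```text
time_s: 6.75
tcp_pos: [0.5356, 0.1394, 0.0971]
eef_rot: [180.0, 0.0, -29.3]
contact_force: [-0.3, 0.1, 0.2]
gripper_width: 0.0004
gripper_force: 0.0
```

Call:
drive_tool(
  increments=[
    [[-1, 0, -0.1, 0, 0], [-1, 0, -0.2, 0, 0], [-1, 0, -0.3, 0, 0], [-1, 0, -0.4, 0, 0], [-1, 0, -0.5, 0, 0]],
  ],
)

```text
time_s: 7.38
tcp_pos: [0.5654, 0.1926, 0.097]
eef_rot: [180.0, 0.0, -29.3]
contact_force: [-0.8, -0.4, -0.0]
gripper_width: 0.0006
gripper_force: 0.0
```

Call:
drive_tool(
  increments=[
    [[-1, 0, -0.15, 0, 0], [-1, 0, -0.3, 0, 0], [-1, 0, -0.45, 0, 0], [-1, 0, -0.56, 0, 0], [-1, 0, -0.56, 0, 0]],
  ],
)

```text
time_s: 8.0
tcp_pos: [0.5983, 0.2511, 0.0967]
eef_rot: [180.0, 0.0, -29.3]
contact_force: [0.5, 0.1, 0.0]
gripper_width: 0.0005
gripper_force: 0.0
```

Run:
```python
from h import *
im=snap('wrist','w2'); a=snap('top','top2'); b=snap('side','side2')
v=np.hstack([cv2.resize(b[220:460,160:460],None,fx=1.3,fy=1.3),cv2.resize(a[130:320,120:320],None,fx=1.6,fy=312/190)])
cv2.imwrite('pics/v2.png',v[:,:,::-1]);print(v.shape)
```

```text
(312, 710, 3)
```

View pics/v2.png

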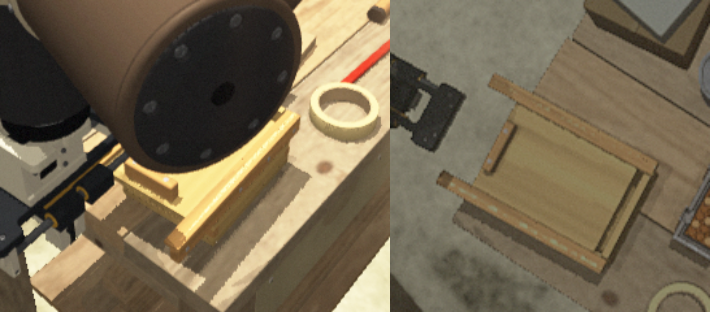

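The crop shows the cleat unmoved while the gripper is out to its left, so the pinch missed. I'll check the heights by triangulating from two views.

Run:
```python
from h import *
def tri(obs):
    A=np.zeros((3,3));b=np.zeros(3)
    for m,p in obs:
        c,d=ray(m,p);d/=np.linalg.norm(d);P=np.eye(3)-np.outer(d,d);A+=P;b+=P@c
    X=np.linalg.solve(A,b);return X.round(4),[(proj(m,X)[0]-p).round(1) for m,p in obs]
_,t=load('top0');_,s=load('side0');_,w=load('w1')
print('cleat top ctr',tri([(t,(187,219)),(s,(277,351)),(w,(311,226))]))
print('cleat t+s',tri([(t,(187,219)),(s,(277,351))]),'w+t',tri([(t,(187,219)),(w,(311,226))]),'w+s',tri([(s,(277,351)),(w,(311,226))]))
st=r.get_state();print(st['tcp_pos'],st['joints'])
for f in ['top2','side2']: print(f,proj(load(f)[1],[st['tcp_pos']]))
print('tcp in w1',proj(w,[[.5339,.1343,.2207],[.5339,.1343,.105]]))
im=load('side2')[0][100:400,0:300];cv2.imwrite('pics/v3.png',cv2.resize(im,None,fx=2,fy=2)[:,:,::-1])
```

```text
cleat top ctr (array([0.535 , 0.1384, 0.1047]), [array([-0.1,  0. ]), array([-1.1,  0.3]), array([1.8, 1.1])])
cleat t+s (array([0.5342, 0.138 , 0.1051]), [array([0. , 0.4]), array([-0.6, -0.1])]) w+t (array([0.5355, 0.1397, 0.0995]), [array([-0.1,  0. ]), array([ 0.1, -0.1])]) w+s (array([0.5349, 0.1386, 0.1049]), [array([-1.1,  0.3]), array([1.6, 1.4])])
[0.59760462 0.24987468 0.09698869] [ 3.99103307e+01  2.27393140e+01 -1.08063123e+01 -8.63599000e-03
 -5.64833547e+01  2.07389952e+01]
top2 [[135.66254294 190.93728429]]
side2 [[212.8734217  413.81020686]]
tcp in w1 [[318.49699537 277.10190733]
 [318.0746029  225.81934098]]
```

View pics/v3.png

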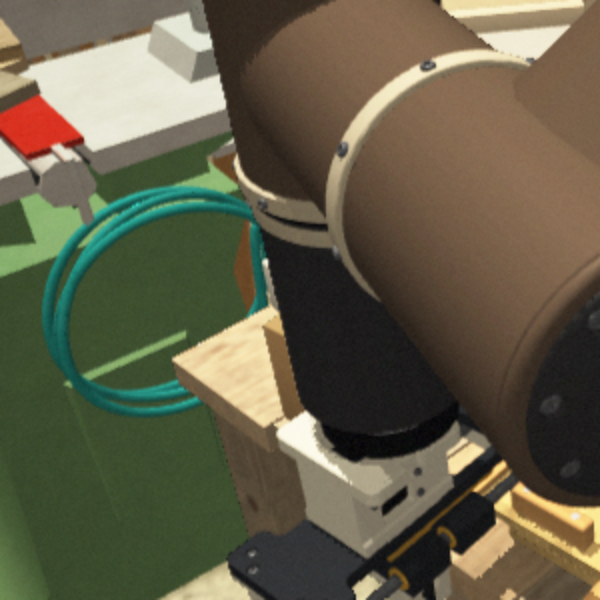

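View pics/w2.png

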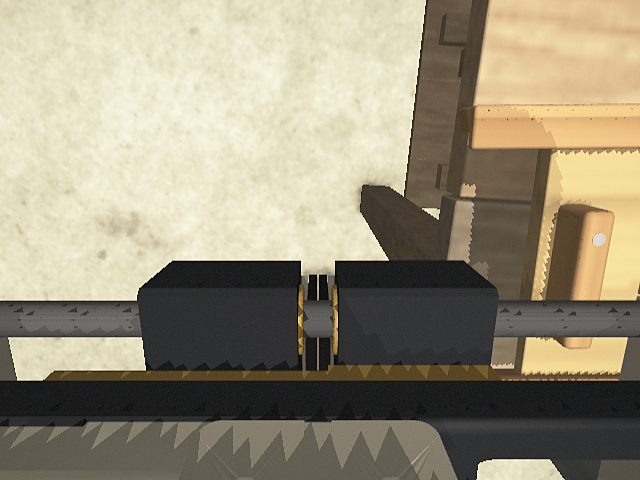

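w2 shows the shut fingertips at (318,275), with the cleat still on the cover at about (590,275).

Run:
```python
from h import *
_,m=load('w2')
for p in [(612,208),(608,346),(572,206)]: print(onz(m,p,.105).round(4), onz(m,p,.13).round(4))
st=r.get_state();p=st['tcp_pos'];print(proj(m,[p,p-[0,0,.011],p+[0,0,.05]]),ray(m,(320,240)))
```

```text
[0.5652 0.1191 0.105 ] [0.5784 0.1337 0.13  ]
[0.5001 0.1432 0.105 ] [0.5227 0.1543 0.13  ]
[0.5748 0.1344 0.105 ] [0.5866 0.1468 0.13  ]
[[321.30059203 277.15748958]
 [321.08877544 269.81835085]
 [322.66272594 324.35345945]] (array([0.65601665, 0.21937273, 0.27723229]), array([-0.22375132,  0.11749973, -0.96757301]))
```

Call:
drive_tool(
  increments=[
    [[1, 0, 0, -0.4, 0], [1, 0, 0.3, -0.4, 0], [1, 0, 0.566, -0.4, 0], [1, 0, 0.566, -0.4, 0]],
  ],
)

```text
time_s: 8.65
tcp_pos: [0.5635, 0.1891, 0.1459]
eef_rot: [-180.0, 0.0, -29.4]
contact_force: [0.2, 1.6, -0.5]
gripper_width: 0.0348
gripper_force: 0.0
```

Call:
drive_tool(
  increments=[
    [[1, 0, 0.4, 0, 0], [1, 0, 0.5, 0, 0], [1, 0, 0.5, 0.2, 0], [1, 0, 0.5, 0.42, 0], [1, 0, 0.5, 0.42, 0]],
  ],
)

```text
time_s: 9.28
tcp_pos: [0.5344, 0.1383, 0.0932]
eef_rot: [179.8, 0.1, -29.4]
contact_force: [-0.5, -0.2, 0.8]
gripper_width: 0.0843
gripper_force: 0.0
```

Run:
```python
from h import *
s=r.get_state(); print(s['tcp_pos'],s['gripper_width'],s['contact_force'])
a=snap('wrist','w3')[100:400]; b=snap('side','side3')
v=np.hstack([a[:, 120:520],cv2.resize(b[230:430,130:400],(405,300))]);cv2.imwrite('pics/v4.png',v[:,:,::-1])
_,m=load('side3');print(proj(m,[s['tcp_pos'],s['tcp_pos']-[0,0,.011]]))
```

```text
[0.53436971 0.13833331 0.09320024] 0.08428841581832705 [-0.46435459 -0.15219215  0.80346582]
[[276.57204134 356.79260033]
 [276.83287067 361.97236395]]
```

View pics/v4.png

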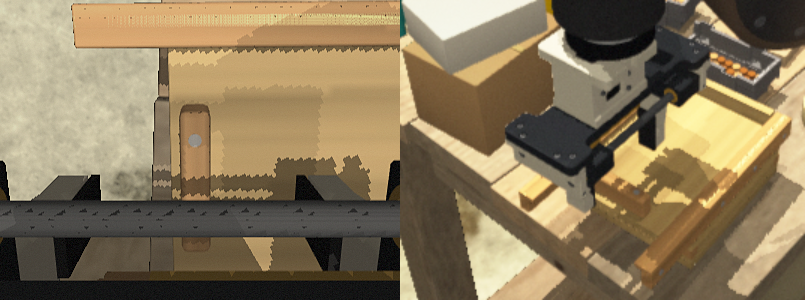

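The crop shows the fingers standing on both sides of the cleat, which is centred at about (195,178). I'll close again and watch the width.

Call:
drive_tool(
  increments=[
    [[-1, 0, 0, 0, 0], [-1, 0, 0, 0, 0], [-1, 0, 0, 0, 0], [-1, 0, 0, 0, 0], [-1, 0, 0, 0, 0]],
  ],
  squeeze=30,
)

```text
time_s: 10.0
tcp_pos: [0.5353, 0.1388, 0.0948]
eef_rot: [-180.0, -0.0, -29.3]
contact_force: [-0.3, 0.0, 0.3]
gripper_width: 0.0432
gripper_force: 0.0
```

Call:
drive_tool(
  increments=[
    [[-1, 0, 0, 0, 0], [-1, 0, 0, 0, 0], [-1, 0, 0, 0, 0], [-1, 0, 0, 0, 0]],
  ],
)

```text
time_s: 10.5
tcp_pos: [0.5353, 0.1388, 0.0947]
eef_rot: [180.0, 0.0, -29.3]
contact_force: [-0.1, 0.2, 0.4]
gripper_width: 0.0039
gripper_force: 0.0
```

Run:
```python
from h import *
s=r.get_state();p=s['tcp_pos'];a=np.radians(s['eef_rot'][2]);X=np.array([np.cos(a),np.sin(a),0]);Y=np.array([np.sin(a),-np.cos(a),0])
_,m=load('w3');_,sd=load('side3')
for dz in (-.011,0,.010,.015,.02): print(dz,'wrist near corner shut',proj(m,[p+.0095*X+[0,0,dz]]).round(0),'side finger+y', proj(sd,[p-.044*Y+[0,0,dz],p-.065*Y+[0,0,dz],p+.044*Y+[0,0,dz]]).round(0).tolist())
b=capture('side');cv2.imwrite('pics/side4.png',b[:,:,::-1]);v=b[290:400,210:360]
v3=load('side3')[0][290:400,210:360]
cv2.imwrite('pics/v5.png',cv2.resize(np.hstack([v3,v]),None,fx=2.66,fy=4,interpolation=cv2.INTER_CUBIC)[:,:,::-1])
```

```text
-0.011 wrist near corner shut [[317. 252.]] side finger+y [[256.0, 380.0], [246.0, 390.0], [295.0, 344.0]]
0 wrist near corner shut [[317. 258.]] side finger+y [[256.0, 375.0], [245.0, 385.0], [295.0, 339.0]]
0.01 wrist near corner shut [[317. 265.]] side finger+y [[255.0, 370.0], [245.0, 380.0], [295.0, 334.0]]
0.015 wrist near corner shut [[317. 268.]] side finger+y [[255.0, 368.0], [245.0, 377.0], [295.0, 332.0]]
0.02 wrist near corner shut [[317. 272.]] side finger+y [[255.0, 365.0], [245.0, 375.0], [294.0, 329.0]]
```

View pics/v5.png

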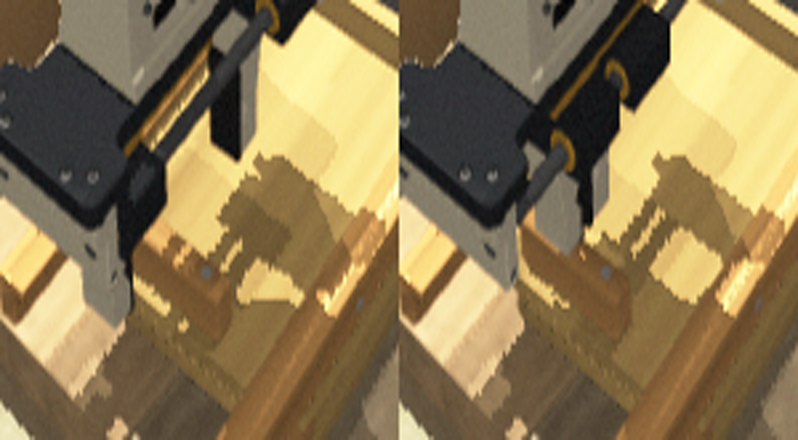

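The left half shows the open pads' lower ends at about (240,158) in the crop, roughly 20–30 mm higher than the stated tips. The right half shows the shut fingers hovering over the cleat. I'll find the tip height by touch.

Call:
drive_tool(
  increments=[
    [[-1, 0, 0, 0.02, 0], [-1, 0, 0, 0.04, 0], [-1, 0, 0, 0.06, 0], [-1, 0, 0, 0.06, 0]],
  ],
)

```text
time_s: 11.05
tcp_pos: [0.5351, 0.1387, 0.0872]
eef_rot: [180.0, 0.0, -29.3]
contact_force: [-0.1, -0.2, 0.4]
gripper_width: 0.0006
gripper_force: 0.0
```

Call:
drive_tool(
  increments=[
    [[-1, 0, 0, 0.01, 0], [-1, 0, 0, 0.02, 0], [-1, 0, 0, 0.03, 0], [-1, 0, 0, 0.03, 0]],
  ],
)

```text
time_s: 11.55
tcp_pos: [0.5352, 0.1387, 0.0838]
eef_rot: [180.0, 0.0, -29.3]
contact_force: [0.2, -0.6, -0.2]
gripper_width: 0.0003
gripper_force: 0.0
```

Call:
drive_tool(
  increments=[
    [[-1, 0, 0, 0.01, 0], [-1, 0, 0, 0.02, 0], [-1, 0, 0, 0.03, 0], [-1, 0, 0, 0.03, 0]],
  ],
)

```text
time_s: 12.05
tcp_pos: [0.536, 0.1396, 0.0827]
eef_rot: [-179.9, -0.1, -29.3]
contact_force: [-7.2, 2.1, 18.9]
gripper_width: 0.0004
gripper_force: 9.6
```

Call:
drive_tool(
  increments=[
    [[-1, 0, 0, 0.01, 0], [-1, 0, 0, 0.02, 0], [-1, 0, 0, 0.02, 0]],
  ],
)

```text
time_s: 12.42
tcp_pos: [0.5369, 0.1409, 0.0825]
eef_rot: [-179.7, -0.2, -29.2]
contact_force: [-14.7, 5.5, 35.8]
gripper_width: 0.0004
gripper_force: 17.6
```

Call:
drive_tool(
  increments=[
    [[1, 0, 0, -0.1, 0], [1, 0, 0, -0.1, 0], [1, 0, 0, -0.1, 0], [1, 0, 0, -0.1, 0], [1, 0, 0, -0.1, 0]],
  ],
)

```text
time_s: 13.05
tcp_pos: [0.5351, 0.1385, 0.0894]
eef_rot: [179.9, 0.0, -29.4]
contact_force: [0.8, 0.1, -0.6]
gripper_width: 0.045
gripper_force: 0.0
```

Call:
drive_tool(
  increments=[
    [[1, 0, 0, 0, 0], [1, 0, 0, 0, 0], [0.4, 0, 0, 0.1, 0], [0.4, 0, 0, 0.2, 0], [0.4, 0, 0, 0.22, 0]],
  ],
)

```text
time_s: 13.68
tcp_pos: [0.5344, 0.1383, 0.062]
eef_rot: [179.9, 0.1, -29.4]
contact_force: [-0.4, 0.4, -0.3]
gripper_width: 0.0615
gripper_force: 0.0
```

Call:
drive_tool(
  increments=[
    [[-1, 0, 0, 0, 0], [-1, 0, 0, 0, 0], [-1, 0, 0, 0, 0], [-1, 0, 0, 0, 0], [-1, 0, 0, 0, 0]],
  ],
)

```text
time_s: 14.3
tcp_pos: [0.5355, 0.139, 0.0637]
eef_rot: [-180.0, -0.0, -29.3]
contact_force: [0.0, 2.8, -1.1]
gripper_width: 0.0167
gripper_force: 0.9
```

Call:
drive_tool(
  increments=[
    [[-1, 0, 0, 0, 0], [-1, 0, 0, 0, 0], [-1, 0, 0, 0, 0], [-1, 0, 0, 0, 0]],
  ],
)

```text
time_s: 14.8
tcp_pos: [0.5355, 0.139, 0.0637]
eef_rot: [-180.0, -0.0, -29.3]
contact_force: [0.5, 2.7, 1.0]
gripper_width: 0.014
gripper_force: 3.0
```

Call:
drive_tool(
  increments=[
    [[-1, 0, -0.1, 0, 0], [-1, 0, -0.2, 0, 0], [-1, 0, -0.3, 0, 0], [-1, 0, -0.4, 0, 0], [-1, 0, -0.5, 0, 0]],
  ],
)

```text
time_s: 15.42
tcp_pos: [0.5646, 0.192, 0.0636]
eef_rot: [180.0, 0.0, -29.3]
contact_force: [-4.3, -0.4, 5.5]
gripper_width: 0.0139
gripper_force: 30.0
```

Call:
drive_tool(
  increments=[
    [[-1, 0, -0.15, 0, 0], [-1, 0, -0.3, 0, 0], [-1, 0, -0.45, 0, 0], [-1, 0, -0.6, 0, 0], [-1, 0, -0.6, 0, 0]],
  ],
)

```text
time_s: 16.05
tcp_pos: [0.6005, 0.2569, 0.0636]
eef_rot: [-179.9, 0.0, -29.3]
contact_force: [-4.7, 5.4, 5.8]
gripper_width: 0.0136
gripper_force: 30.0
```

Call:
drive_tool(
  increments=[
    [[1, 0, 0, 0, 0], [1, 0, 0, 0, 0], [1, 0, 0, 0, 0], [1, 0, 0, -0.2, 0], [1, 0, 0, -0.5, 0]],
  ],
)

```text
time_s: 16.68
tcp_pos: [0.5992, 0.253, 0.1228]
eef_rot: [179.8, 0.1, -29.4]
contact_force: [0.7, -0.1, 0.6]
gripper_width: 0.0581
gripper_force: 0.0
```

Call:
drive_tool(
  increments=[
    [[1, 0, 0, -0.4, 0], [1, 0, 0, -0.8, 0], [1, 0, 0, -0.8, 0.025], [1, 0, 0, -0.8, 0.05], [1, 0, 0, -0.8, 0.05]],
  ],
)

```text
time_s: 17.3
tcp_pos: [0.6, 0.2536, 0.2195]
eef_rot: [-180.0, 0.0, -47.3]
contact_force: [-0.7, -0.7, -0.5]
gripper_width: 0.0877
gripper_force: 0.0
```

Call:
drive_tool(
  increments=[
    [[1, 0, 0, 0, 0.028], [1, 0, 0, 0, 0.056], [1, 0, 0, 0, 0.084], [1, 0, 0, 0, 0.1], [1, 0, 0, 0, 0.1]],
  ],
)

```text
time_s: 17.92
tcp_pos: [0.6, 0.2537, 0.2193]
eef_rot: [180.0, -0.0, -83.1]
contact_force: [-0.0, -0.0, 0.5]
gripper_width: 0.0875
gripper_force: 0.0
```

Call:
drive_tool(
  increments=[
    [[1, 0, 0, 0, 0.028], [1, 0, 0, 0, 0.056], [1, 0, 0, 0, 0.084], [1, 0, 0, 0, 0.1], [1, 0, 0, 0, 0.1]],
  ],
)

```text
time_s: 18.55
tcp_pos: [0.6, 0.2538, 0.2194]
eef_rot: [180.0, -0.0, -119.1]
contact_force: [-0.7, 0.6, 0.3]
gripper_width: 0.0875
gripper_force: 0.0
```

Call:
drive_tool(
  increments=[
    [[1, 0.45, -0.04, 0, 0], [1, 0.9, -0.085, 0, 0], [1, 0.9, -0.085, 0, 0]],
  ],
)

```text
time_s: 18.92
tcp_pos: [0.5547, 0.1521, 0.2204]
eef_rot: [-180.0, 0.0, -119.2]
contact_force: [-0.2, 0.7, 0.6]
gripper_width: 0.0878
gripper_force: 0.0
```

Call:
drive_tool(
  increments=[
    [[1, 0.45, -0.04, 0, 0], [1, 0.9, -0.085, 0, 0], [1, 0.9, -0.085, 0, 0]],
  ],
)

```text
time_s: 19.3
tcp_pos: [0.5109, 0.0536, 0.2201]
eef_rot: [-180.0, 0.0, -119.2]
contact_force: [0.5, -0.2, -0.5]
gripper_width: 0.0877
gripper_force: 0.0
```

Run:
```python
from h import *
s=r.get_state(); print(s['time_s'],s['joints'].round(1)); plan(.383,-.235,.21,-119.3)
snap('wrist','w5'); snap('top','top5')
```

```text
19.3 [ 27.9   4.6 -18.    0.  -67.4 -57.1]
cur [0.5109 0.0536 0.2201] -119.22 | turn 0.0002 rows 0.0 | shift old axes [ 2.619 -0.244  0.084] | new axes [ 2.619 -0.247  0.084] mm [-127.9 -288.6  -10.1]
```

Call:
drive_tool(
  increments=[
    [[1, 0.45, -0.04, 0.02, 0], [1, 0.873, -0.082, 0.028, 0], [1, 0.873, -0.082, 0.028, 0]],
  ],
)

```text
time_s: 19.77
tcp_pos: [0.4687, -0.0417, 0.2162]
eef_rot: [180.0, -0.0, -119.3]
contact_force: [1.3, 0.2, -0.9]
gripper_width: 0.0879
gripper_force: 0.0
```

Call:
drive_tool(
  increments=[
    [[1, 0.45, -0.04, 0.02, 0], [1, 0.873, -0.082, 0.028, 0], [1, 0.873, -0.082, 0.028, 0]],
  ],
)

```text
time_s: 20.15
tcp_pos: [0.4264, -0.1378, 0.2128]
eef_rot: [180.0, -0.0, -119.4]
contact_force: [0.4, 0.0, 0.4]
gripper_width: 0.0877
gripper_force: 0.0
```

Call:
drive_tool(
  increments=[
    [[1, 0.45, -0.04, 0.02, 0], [1, 0.873, -0.082, 0.028, 0], [1, 0.873, -0.082, 0.028, 0], [1, 0.873, -0.082, 0.028, 0]],
  ],
)

```text
time_s: 20.65
tcp_pos: [0.3848, -0.2323, 0.2094]
eef_rot: [-180.0, 0.0, -119.3]
contact_force: [-0.2, 1.2, 0.0]
gripper_width: 0.0874
gripper_force: 0.0
```

Run:
```python
from h import *
s=r.get_state(); print(s['time_s'],s['tcp_pos'],s['eef_rot'])
a=snap('wrist','w6');b=snap('top','top6')
v=np.vstack([np.hstack([a[:280],np.zeros((280,160,3),np.uint8)]),np.hstack([b[130:440,130:530],b[130:440,130:530]])]);v=v[:600]
cv2.imwrite('pics/v6.png',np.ascontiguousarray(v[:,:,::-1]))
```

```text
20.65 [ 0.38481222 -0.2322849   0.20938755] [-1.79998626e+02  2.91703348e-03 -1.19292283e+02]
```

View pics/v6.png

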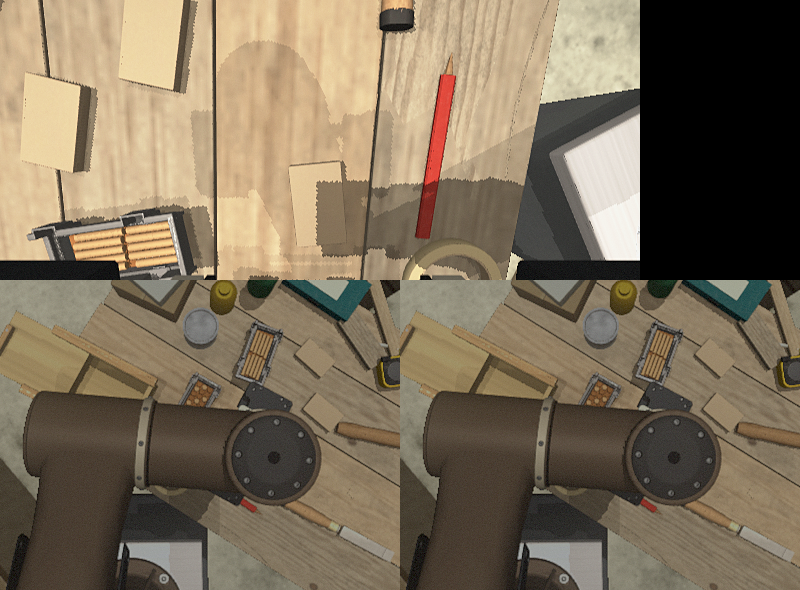

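The wrist view shows block 3 at corners (290,164), (343,160), (346,242) and (297,248), partly in shadow, and the other two blocks at (52,122) and (157,45). The top view shows the cover standing open.

Run:
```python
from h import *
im,m=load('w6')
W=np.array([onz(m,p,.018)[:2] for p in [(290,164),(343,160),(346,242),(297,248)]])
print(W.mean(0),np.linalg.norm(W-np.roll(W,-1,0),axis=1).round(3),np.degrees(np.arctan2(*(W[0]+W[1]-W[2]-W[3])[::-1])))
W2=np.array([onz(m,p,.018)[:2] for p in [(24,74),(83,87),(79,172),(22,158)]]);print(W2.mean(0),np.linalg.norm(W2-np.roll(W2,-1,0),axis=1).round(3))
hsv=cv2.cvtColor(im,cv2.COLOR_RGB2HSV)
for n,(x,y) in dict(b1=(52,122),b2=(155,40),b3lit=(305,200),b3sh=(333,210),tab=(180,180),tab2=(110,150),tabsh=(260,130),tab3=(450,150)).items(): print(n,hsv[y-6:y+7,x-6:x+7].reshape(-1,3).mean(0).round(0),hsv[y-6:y+7,x-6:x+7].reshape(-1,3).std(0).round(1),cv2.cvtColor(im,cv2.COLOR_RGB2LAB)[y-6:y+7,x-6:x+7].reshape(-1,3).mean(0).round(0))
plan(*W.mean(0),.04)
```

```text
[ 0.38127891 -0.23479986] [0.05  0.08  0.049 0.082] -115.79869524756661
[ 0.55814551 -0.41949094] [0.052 0.077 0.053 0.075]
b1 [ 20.  76. 237.] [0.5 1.3 1.1] [220. 129. 154.]
b2 [ 20.  76. 237.] [0.6 1.4 1.1] [220. 129. 154.]
b3lit [ 18.  82. 227.] [0.5 1.4 1.2] [208. 131. 154.]
b3sh [ 17.  85. 135.] [0.8 2.3 1.8] [127. 131. 145.]
tab [ 19.  73. 223.] [0.7 1.9 2.5] [207. 131. 151.]
tab2 [ 17.  76. 218.] [1.3 3.8 5. ] [201. 132. 151.]
tabsh [ 17.  93. 203.] [0.6 3.3 8.5] [182. 134. 154.]
tab3 [ 17.  74. 211.] [ 2.7 17.  13.4] [195. 132. 149.]
cur [ 0.3848 -0.2318  0.2094] -119.22 | turn -0.0 rows 0.0 | shift old axes [0.036 0.013 1.412] | new axes [0.036 0.013 1.412] mm [  -3.5   -3.  -169.4]
```

Call:
drive_tool(
  increments=[
    [[0.7, 0.036, 0.013, 0.4, -0.009], [0.7, 0.036, 0.013, 0.8, -0.009], [0.7, 0.036, 0.013, 1.0, -0.009], [0.7, 0.036, 0.013, 1.0, -0.009]],
  ],
  squeeze=25,
)

```text
time_s: 21.25
tcp_pos: [0.3796, -0.2347, 0.0881]
eef_rot: [179.8, -0.1, -116.0]
contact_force: [-0.4, 0.9, 0.8]
gripper_width: 0.0745
gripper_force: 0.0
```

Call:
drive_tool(
  increments=[
    [[0.7, 0, 0, 0.3, 0], [0.7, 0, 0, 0.6, 0], [0.7, 0, 0, 0.75, 0], [0.7, 0, 0, 0.85, 0], [0.7, 0, 0, 0.85, 0]],
  ],
)

```text
time_s: 21.88
tcp_pos: [0.3808, -0.2357, -0.0123]
eef_rot: [-180.0, -0.0, -116.1]
contact_force: [-0.2, -0.1, 0.1]
gripper_width: 0.0745
gripper_force: 0.0
```

Call:
drive_tool(
  increments=[
    [[-1, 0, 0, 0, 0], [-1, 0, 0, 0, 0], [-1, 0, 0, 0, 0], [-1, 0, 0, 0, 0], [-1, 0, 0, 0, 0]],
  ],
)

```text
time_s: 22.5
tcp_pos: [0.3806, -0.236, -0.012]
eef_rot: [-179.9, 0.0, -116.1]
contact_force: [-0.6, 1.4, 6.5]
gripper_width: 0.0497
gripper_force: 24.9
```

Call:
drive_tool(
  increments=[
    [[-1, 0, 0, 0, 0], [-1, 0, 0, 0, 0], [-1, 0, 0, 0, 0]],
  ],
)

```text
time_s: 22.88
tcp_pos: [0.3806, -0.236, -0.012]
eef_rot: [-179.9, 0.0, -116.1]
contact_force: [-0.7, 2.1, 6.4]
gripper_width: 0.0499
gripper_force: 24.9
```

Call:
drive_tool(
  increments=[
    [[-1, 0, 0, -0.3, 0], [-1, 0, 0, -0.6, 0], [-1, 0, 0, -1, 0], [-1, 0, 0, -1, 0]],
  ],
)

```text
time_s: 23.38
tcp_pos: [0.3826, -0.2365, 0.1109]
eef_rot: [-179.6, 0.1, -116.1]
contact_force: [0.0, -0.4, -0.6]
gripper_width: 0.0496
gripper_force: 24.9
```

Call:
drive_tool(
  increments=[
    [[-1, 0, 0, -0.3, 0.009], [-1, 0, 0, -0.4, 0.009], [-1, 0, 0, -0.4, 0.009]],
  ],
)

```text
time_s: 23.75
tcp_pos: [0.3803, -0.2358, 0.1554]
eef_rot: [-180.0, 0.0, -119.3]
contact_force: [-0.3, 0.1, -1.1]
gripper_width: 0.0498
gripper_force: 24.9
```

```bash
sed -i 's/^BT=.*/BT=np.array([.4807,.0419]);BA=-29.3/' h.py
python3 - <<'E'
from h import *
s=r.get_state(); print(s['gripper_width'],s['gripper_force'])
b=box(0,-.02);print(b); plan(b[0],b[1],.15,-119.3)
E
```

```text
0.049773935804080516 24.891689121723175
[0.47091235 0.02445861]
cur [ 0.3803 -0.2358  0.1554] -119.32 | turn -0.0001 rows 0.0 | shift old axes [-2.261  0.403  0.045] | new axes [-2.261  0.403  0.045] mm [ 90.6 260.2  -5.4]
```

Call:
drive_tool(
  increments=[
    [[-1, -0.4, 0.07, 0, 0], [-1, -0.754, 0.134, 0, 0], [-1, -0.754, 0.134, 0, 0]],
  ],
)

```text
time_s: 24.12
tcp_pos: [0.4104, -0.1472, 0.154]
eef_rot: [179.9, -0.0, -119.2]
contact_force: [-0.7, -0.3, -0.4]
gripper_width: 0.0496
gripper_force: 24.9
```

Call:
drive_tool(
  increments=[
    [[-1, -0.4, 0.07, 0, 0], [-1, -0.754, 0.134, 0, 0], [-1, -0.754, 0.134, 0, 0]],
  ],
)

```text
time_s: 24.5
tcp_pos: [0.4409, -0.061, 0.1542]
eef_rot: [179.9, -0.1, -119.2]
contact_force: [-0.7, -0.6, -0.6]
gripper_width: 0.0496
gripper_force: 24.9
```

Call:
drive_tool(
  increments=[
    [[-1, -0.4, 0.07, 0, 0], [-1, -0.753, 0.134, 0, 0], [-1, -0.753, 0.134, 0, 0], [-1, -0.753, 0.134, 0, 0]],
  ],
)

```text
time_s: 25.0
tcp_pos: [0.4701, 0.0233, 0.1544]
eef_rot: [179.9, -0.1, -119.3]
contact_force: [-0.1, -0.5, 0.1]
gripper_width: 0.0495
gripper_force: 24.9
```

Run:
```python
from h import *
s=r.get_state(); print(s['gripper_width'],s['gripper_force'])
b=box(0,-.02); plan(b[0],b[1],.006,-119.3)
snap('wrist','w7');snap('side','side7')
```

```text
0.0495447694719039 24.891761541366577
cur [0.4701 0.0233 0.1544] -119.35 | turn -0.0001 rows 0.0 | shift old axes [-1.100e-02 -1.000e-03  1.237e+00] | new axes [-1.100e-02 -1.000e-03  1.237e+00] mm [   0.8    1.1 -148.4]
```

View pics/w7.png

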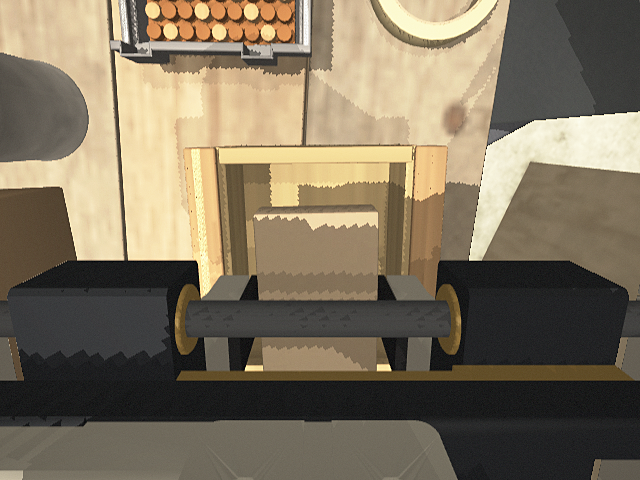

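The wrist view shows the block held square at columns 253–377 and centred between the rails, which run from 187 to 447. I'll lower it.

Call:
drive_tool(
  increments=[
    [[-1, -0.01, 0, 0.3, 0], [-1, -0.01, 0, 0.6, 0], [-1, -0.01, 0, 0.9, 0], [-1, -0.01, 0, 1.0, 0], [-1, -0.01, 0, 1.0, 0]],
  ],
)

```text
time_s: 25.72
tcp_pos: [0.4714, 0.0246, 0.0353]
eef_rot: [180.0, -0.1, -119.4]
contact_force: [-0.5, -0.5, 0.2]
gripper_width: 0.0496
gripper_force: 24.9
```

Call:
drive_tool(
  increments=[
    [[-1, 0, 0, 0.1, 0], [-1, 0, 0, 0.2, 0], [-1, 0, 0, 0.235, 0], [-1, 0, 0, 0.235, 0]],
  ],
)

```text
time_s: 26.22
tcp_pos: [0.4714, 0.0253, 0.007]
eef_rot: [180.0, -0.0, -119.3]
contact_force: [0.2, -0.1, -0.4]
gripper_width: 0.0498
gripper_force: 24.9
```

Call:
drive_tool(
  increments=[
    [[-1, 0, 0, 0.02, 0], [0.45, 0, 0, 0.02, 0], [0.45, 0, 0, 0.02, 0], [0.45, 0, 0, 0.02, 0], [0.45, 0, 0, -0.2, 0]],
  ],
)

```text
time_s: 26.85
tcp_pos: [0.4702, 0.0247, 0.0302]
eef_rot: [179.9, -0.2, -119.4]
contact_force: [0.1, 0.4, 0.2]
gripper_width: 0.0635
gripper_force: 0.0
```

Call:
drive_tool(
  increments=[
    [[0.45, 0, 0, -0.4, 0], [0.45, 0, 0, -0.8, 0], [0.45, 0, 0, -1, 0], [0.45, 0, 0, -1, 0]],
  ],
)

```text
time_s: 27.35
tcp_pos: [0.4728, 0.0258, 0.1534]
eef_rot: [-179.8, 0.2, -119.3]
contact_force: [0.8, 0.6, -1.1]
gripper_width: 0.0634
gripper_force: 0.0
```

Run:
```python
from h import *
s=r.get_state(); print(s['time_s'],s['gripper_width'])
plan(.437,-.4367,.21,-131.8)
im=snap('wrist','w8'); 
m=load('w8')[1];b=box(0,-.02);print(proj(m,[[*box(-.025,-.06),.028],[*box(.025,-.06),.028]]))
hsv=cv2.cvtColor(im,cv2.COLOR_RGB2HSV);print(hsv[150:290:8,317])
```

```text
27.35 0.06341910038790514
cur [0.4728 0.0258 0.1534] -119.34 | turn 0.0346 rows 1.2 | shift old axes [ 3.506 -1.628 -0.472] | new axes [ 3.072 -2.347 -0.472] mm [ -35.8 -462.5   56.6]
[[351.00013908 169.2728362 ]
 [286.43372693 169.2562111 ]]
[[ 22  99 238]
 [ 19 102 232]
 [ 20 103 226]
 [ 16  84 152]
 [ 20  75 236]
 [ 16  79 142]
 [ 17  87 144]
 [ 17  80 143]
 [ 17  86 140]
 [ 17  84 174]
 [ 17  86 172]
 [ 17  85 174]
 [ 18  86 172]
 [ 17  84 173]
 [ 17  88 156]
 [ 17  84 164]
 [ 22  92 246]
 [ 22  95 246]]
```

Call:
drive_tool(
  increments=[
    [[0.8, 0.44, -0.2, -0.118, 0], [0.8, 0.877, -0.407, -0.118, 0], [0.8, 0.877, -0.407, -0.118, 0]],
  ],
)

```text
time_s: 27.78
tcp_pos: [0.461, -0.0933, 0.164]
eef_rot: [179.9, -0.1, -119.6]
contact_force: [-1.0, 0.5, -1.3]
gripper_width: 0.0781
gripper_force: 0.0
```

Call:
drive_tool(
  increments=[
    [[0.8, 0.44, -0.2, -0.118, 0], [0.8, 0.877, -0.407, -0.118, 0], [0.8, 0.877, -0.407, -0.118, 0]],
  ],
)

```text
time_s: 28.15
tcp_pos: [0.4525, -0.2084, 0.1781]
eef_rot: [179.9, -0.1, -119.6]
contact_force: [0.1, 0.4, 0.1]
gripper_width: 0.0788
gripper_force: 0.0
```

Call:
drive_tool(
  increments=[
    [[0.8, 0.44, -0.2, -0.118, 0], [0.8, 0.877, -0.407, -0.118, 0], [0.8, 0.877, -0.407, -0.118, 0]],
  ],
)

```text
time_s: 28.52
tcp_pos: [0.4441, -0.3234, 0.192]
eef_rot: [179.9, -0.0, -119.5]
contact_force: [0.3, 0.9, -0.8]
gripper_width: 0.0789
gripper_force: 0.0
```

Call:
drive_tool(
  increments=[
    [[0.8, 0.44, -0.2, -0.118, 0.017], [0.8, 0.875, -0.407, -0.118, 0.0346], [0.8, 0.875, -0.407, -0.118, 0.0346], [0.8, 0.875, -0.407, -0.118, 0.0346]],
  ],
)

```text
time_s: 29.02
tcp_pos: [0.4359, -0.4357, 0.2066]
eef_rot: [179.9, -0.0, -131.8]
contact_force: [0.0, 0.3, -0.3]
gripper_width: 0.0786
gripper_force: 0.0
```

```bash
cat >> h.py <<'E'
def blocks(f):
    im,m=load(f); hsv=cv2.cvtColor(im,cv2.COLOR_RGB2HSV).astype(int)
    g=cv2.GaussianBlur(im,(3,3),0).astype(np.float32)
    e=cv2.Canny(cv2.GaussianBlur(im,(3,3),0),25,60)
    e[262:]=255; e=cv2.dilate(e,np.ones((3,3)))
    n,l,st,c=cv2.connectedComponentsWithStats((e==0).astype(np.uint8),connectivity=4)
    out=[]
    for i in range(1,n):
        if st[i,4]<1500: continue
        k=cv2.dilate((l==i).astype(np.uint8),np.ones((5,5)))
        q=cv2.boxPoints(cv2.minAreaRect(cv2.findContours(k,cv2.RETR_EXTERNAL,cv2.CHAIN_APPROX_NONE)[0][0]))
        W=np.array([onz(m,p,.018)[:2] for p in q]);L=np.linalg.norm(W-np.roll(W,-1,0),axis=1)
        fill=st[i,4]/max(1,cv2.contourArea(q))
        a=(W[1]-W[0]) if L[0]>L[1] else (W[2]-W[1]); ang=np.degrees(np.arctan2(a[1],a[0]))%180-180
        if .06<max(L)<.1 and .04<min(L)<.065: out.append((W.mean(0).round(4),L.round(3),round(ang,1),round(fill,2),q.round(0).tolist(),np.median(im[l==i],0)))
    return out
E
python3 - <<'E'
from h import *
snap('wrist','w9'); s=r.get_state();print(s['tcp_pos'],s['eef_rot'][2])
for f in ['w6','w9']:
    print(f)
    for o in blocks(f): print(o)
E
```

```text
[ 0.4360902  -0.43546412  0.20709162] -131.7046805547493
w6
(array([ 0.4406, -0.4311]), array([0.072, 0.05 , 0.072, 0.053]), np.float64(-131.2), np.float64(0.83), [[117.0, 84.0], [124.0, -5.0], [183.0, 0.0], [176.0, 89.0]], array([237., 213., 166.]))
(array([ 0.3825, -0.235 ]), array([0.049, 0.079, 0.052, 0.079]), np.float64(-112.9), np.float64(0.45), [[288.0, 166.0], [340.0, 161.0], [348.0, 242.0], [295.0, 247.0]], array([226., 198., 154.]))
(array([ 0.3647, -0.219 ]), array([0.049, 0.092, 0.052, 0.092]), np.float64(-117.4), np.float64(0.57), [[316.0, 162.0], [368.0, 162.0], [368.0, 256.0], [316.0, 256.0]], array([130., 111.,  86.]))
(array([ 0.1405, -0.0748]), array([0.048, 0.069, 0.05 , 0.069]), np.float64(-107.7), np.float64(0.65), [[589.0, 192.0], [639.0, 192.0], [639.0, 260.0], [589.0, 260.0]], array([245., 242., 236.]))
(array([ 0.3296, -0.1747]), array([0.059, 0.059, 0.061, 0.059]), np.float64(-18.0), np.float64(0.49), [[359.0, 209.0], [420.0, 197.0], [431.0, 254.0], [370.0, 266.0]], array([112., 100.,  81.]))
w9
(array([ 0.4154, -0.6093]), array([0.044, 0.081, 0.046, 0.082]), np.float64(-120.9), np.float64(0.54), [[164.0, 0.0], [214.0, -11.0], [237.0, 89.0], [187.0, 101.0]], array([220., 193., 155.]))
(array([ 0.5283, -0.5116]), array([0.051, 0.098, 0.055, 0.098]), np.float64(-133.8), np.float64(0.44), [[163.0, 163.0], [219.0, 162.0], [221.0, 262.0], [166.0, 263.0]], array([227., 201., 160.]))
(array([ 0.2717, -0.2843]), array([0.048, 0.096, 0.051, 0.096]), np.float64(-122.5), np.float64(0.59), [[523.0, 163.0], [574.0, 163.0], [574.0, 260.0], [523.0, 260.0]], array([107.,  95.,  77.]))
(array([ 0.4379, -0.4369]), array([0.046, 0.08 , 0.049, 0.08 ]), np.float64(-129.2), np.float64(0.43), [[288.0, 168.0], [338.0, 167.0], [340.0, 249.0], [291.0, 250.0]], array([229., 201., 156.]))
```

Call:
drive_tool(
  increments=[
    [[0.7, 0, -0.014, 0.4, -0.002], [0.7, 0, -0.014, 0.8, -0.002], [0.7, 0, -0.014, 1.0, -0.002], [0.7, 0, -0.014, 1.0, -0.002]],
  ],
)

```text
time_s: 29.58
tcp_pos: [0.4364, -0.436, 0.0863]
eef_rot: [179.8, -0.0, -131.0]
contact_force: [0.3, -0.1, 0.2]
gripper_width: 0.0747
gripper_force: 0.0
```

Call:
drive_tool(
  increments=[
    [[0.7, 0, 0, 0.3, 0], [0.7, 0, 0, 0.6, 0], [0.7, 0, 0, 0.75, 0], [0.7, 0, 0, 0.83, 0], [0.7, 0, 0, 0.83, 0]],
  ],
)

```text
time_s: 30.2
tcp_pos: [0.4375, -0.4384, -0.0112]
eef_rot: [-180.0, -0.0, -131.1]
contact_force: [-0.2, 0.2, 0.1]
gripper_width: 0.0745
gripper_force: 0.0
```

Call:
drive_tool(
  increments=[
    [[-1, 0, 0, 0, 0], [-1, 0, 0, 0, 0], [-1, 0, 0, 0, 0], [-1, 0, 0, 0, 0], [-1, 0, 0, 0, 0]],
  ],
)

```text
time_s: 30.82
tcp_pos: [0.4372, -0.4384, -0.0112]
eef_rot: [-180.0, -0.0, -131.1]
contact_force: [-0.6, 2.4, 5.2]
gripper_width: 0.0495
gripper_force: 25.0
```

Call:
drive_tool(
  increments=[
    [[-1, 0, 0, -0.3, 0], [-1, 0, 0, -0.6, 0], [-1, 0, 0, -1, 0], [-1, 0, 0, -1, 0]],
  ],
)

```text
time_s: 31.32
tcp_pos: [0.4392, -0.4398, 0.1125]
eef_rot: [-179.6, 0.1, -131.0]
contact_force: [-0.7, 0.5, -0.9]
gripper_width: 0.0495
gripper_force: 25.0
```

Call:
drive_tool(
  increments=[
    [[-1, 0, 0, -0.3, -0.017], [-1, 0, 0, -0.5, -0.0335], [-1, 0, 0, -0.5, -0.0335], [-1, 0, 0, -0.5, -0.0335]],
  ],
)

```text
time_s: 31.82
tcp_pos: [0.4364, -0.4377, 0.1669]
eef_rot: [179.9, 0.0, -119.1]
contact_force: [0.0, 0.1, -0.9]
gripper_width: 0.05
gripper_force: 25.0
```

Run:
```python
from h import *
s=r.get_state(); print(s['gripper_width'],s['gripper_force'])
b=box(0,-.02); plan(b[0],b[1],.15,-119.3)
```

```text
0.04999763905351029 24.99989926815033
cur [ 0.4364 -0.4377  0.1669] -119.11 | turn 0.0005 rows 0.0 | shift old axes [-3.505  1.622  0.141] | new axes [-3.499  1.634  0.141] mm [ 34.5 462.2 -16.9]
```

Call:
drive_tool(
  increments=[
    [[-1, -0.44, 0.2, 0, 0], [-1, -0.876, 0.407, 0, 0], [-1, -0.876, 0.407, 0, 0]],
  ],
)

```text
time_s: 32.2
tcp_pos: [0.4448, -0.3195, 0.1673]
eef_rot: [179.9, 0.0, -118.9]
contact_force: [0.3, -0.7, -0.1]
gripper_width: 0.0497
gripper_force: 25.0
```

Call:
drive_tool(
  increments=[
    [[-1, -0.44, 0.2, 0, 0], [-1, -0.876, 0.407, 0, 0], [-1, -0.876, 0.407, 0, 0]],
  ],
)

```text
time_s: 32.58
tcp_pos: [0.4535, -0.2045, 0.1675]
eef_rot: [179.9, -0.0, -118.8]
contact_force: [0.2, -0.8, 0.8]
gripper_width: 0.0494
gripper_force: 25.0
```

Call:
drive_tool(
  increments=[
    [[-1, -0.44, 0.2, 0, 0], [-1, -0.876, 0.407, 0, 0], [-1, -0.876, 0.407, 0, 0]],
  ],
)

```text
time_s: 32.95
tcp_pos: [0.4622, -0.0893, 0.1677]
eef_rot: [180.0, -0.0, -118.8]
contact_force: [-0.6, -0.5, -1.2]
gripper_width: 0.0496
gripper_force: 25.0
```

Call:
drive_tool(
  increments=[
    [[-1, -0.44, 0.2, 0, 0], [-1, -0.876, 0.407, 0, 0], [-1, -0.876, 0.407, 0, 0], [-1, -0.876, 0.407, 0, 0]],
  ],
)

```text
time_s: 33.45
tcp_pos: [0.47, 0.0232, 0.1676]
eef_rot: [179.9, -0.1, -119.0]
contact_force: [-0.1, 0.1, -0.8]
gripper_width: 0.0497
gripper_force: 25.0
```

Run:
```python
from h import *
s=r.get_state(); print(s['gripper_width'],s['gripper_force'])
b=box(0,-.02); plan(b[0],b[1],.019,-119.3)
```

```text
0.049653081550578536 24.99971866607666
cur [0.47   0.0232 0.1676] -119.05 | turn 0.0007 rows 0.0 | shift old axes [-0.013 -0.002  1.238] | new axes [-0.013 -0.002  1.238] mm [   0.9    1.2 -148.6]
```

Call:
drive_tool(
  increments=[
    [[-1, -0.01, 0, 0.3, 0], [-1, -0.01, 0, 0.6, 0], [-1, -0.01, 0, 0.9, 0], [-1, -0.01, 0, 1.0, 0], [-1, -0.01, 0, 1.0, 0]],
  ],
)

```text
time_s: 34.08
tcp_pos: [0.4706, 0.024, 0.048]
eef_rot: [180.0, -0.1, -119.1]
contact_force: [-0.1, -0.5, 0.9]
gripper_width: 0.0496
gripper_force: 25.0
```

Call:
drive_tool(
  increments=[
    [[-1, 0, 0, 0.1, 0], [-1, 0, 0, 0.2, 0], [-1, 0, 0, 0.238, 0], [-1, 0, 0, 0.238, 0]],
  ],
)

```text
time_s: 34.58
tcp_pos: [0.4705, 0.0252, 0.0194]
eef_rot: [180.0, -0.0, -119.0]
contact_force: [0.3, -0.0, -0.6]
gripper_width: 0.0496
gripper_force: 25.0
```

Call:
drive_tool(
  increments=[
    [[0.45, 0, 0, 0, 0], [0.45, 0, 0, 0, 0], [0.45, 0, 0, 0, 0], [0.45, 0, 0, -0.3, 0]],
  ],
)

```text
time_s: 35.08
tcp_pos: [0.4688, 0.0245, 0.0543]
eef_rot: [179.8, -0.2, -119.0]
contact_force: [0.3, 0.1, 0.1]
gripper_width: 0.0634
gripper_force: 0.0
```

Call:
drive_tool(
  increments=[
    [[0.45, 0, 0, -0.4, 0], [0.45, 0, 0, -0.8, 0], [0.45, 0, 0, -1, 0], [0.45, 0, 0, -1, 0]],
  ],
)

```text
time_s: 35.58
tcp_pos: [0.4719, 0.0257, 0.1779]
eef_rot: [-179.8, 0.2, -119.0]
contact_force: [-0.3, -0.3, -0.3]
gripper_width: 0.0632
gripper_force: 0.0
```

Run:
```python
from h import *
snap('wrist','w10')
plan(.559,-.4205,.21,-134)
for o in blocks('w10'): print(o)
im,m=load('w10');print(proj(m,[[*box(x,y),.046] for x,y in [(-.025,-.06),(.025,-.06)]]))
```

```text
cur [0.471  0.0255 0.1764] -119.03 | turn 0.0416 rows 1.4 | shift old axes [ 2.894 -2.445 -0.28 ] | new axes [ 2.164 -3.109 -0.28 ] mm [  88.  -446.    33.6]
(array([ 0.4699, -0.0789]), array([0.079, 0.057, 0.082, 0.057]), np.float64(-29.0), np.float64(0.75), [[210.0, 67.0], [307.0, 67.0], [307.0, 140.0], [210.0, 140.0]], array([211., 179., 139.]))
(array([ 0.3987, -0.0382]), array([0.055, 0.08 , 0.055, 0.083]), np.float64(-30.1), np.float64(0.5), [[308.0, 139.0], [309.0, 69.0], [407.0, 71.0], [406.0, 141.0]], array([186., 164., 135.]))
[[349.73892014 169.45342705]
 [286.53264947 169.07355865]]
```

Now the third block (block 1).

Call:
drive_tool(
  increments=[
    [[0.8, 0.36, -0.3, -0.07, 0], [0.8, 0.724, -0.611, -0.07, 0], [0.8, 0.724, -0.611, -0.07, 0]],
  ],
)

```text
time_s: 36.0
tcp_pos: [0.492, -0.0894, 0.1824]
eef_rot: [179.9, -0.1, -119.3]
contact_force: [-0.4, -0.1, 0.1]
gripper_width: 0.078
gripper_force: 0.0
```

Call:
drive_tool(
  increments=[
    [[0.8, 0.36, -0.3, -0.07, 0], [0.8, 0.724, -0.611, -0.07, 0], [0.8, 0.724, -0.611, -0.07, 0]],
  ],
)

```text
time_s: 36.38
tcp_pos: [0.5142, -0.2002, 0.1907]
eef_rot: [179.9, -0.1, -119.2]
contact_force: [-0.0, -0.4, 0.3]
gripper_width: 0.0789
gripper_force: 0.0
```

Call:
drive_tool(
  increments=[
    [[0.8, 0.36, -0.3, -0.07, 0], [0.8, 0.724, -0.611, -0.07, 0], [0.8, 0.724, -0.611, -0.07, 0]],
  ],
)

```text
time_s: 36.75
tcp_pos: [0.5364, -0.311, 0.1988]
eef_rot: [179.8, -0.0, -119.2]
contact_force: [-1.2, 0.3, 0.0]
gripper_width: 0.0788
gripper_force: 0.0
```

Call:
drive_tool(
  increments=[
    [[0.8, 0.36, -0.3, -0.07, 0.02], [0.8, 0.724, -0.611, -0.07, 0.0416], [0.8, 0.724, -0.611, -0.07, 0.0416], [0.8, 0.724, -0.611, -0.07, 0.0416]],
  ],
)

```text
time_s: 37.25
tcp_pos: [0.5585, -0.4194, 0.2081]
eef_rot: [179.9, -0.0, -133.9]
contact_force: [0.1, -0.4, -1.0]
gripper_width: 0.0789
gripper_force: 0.0
```

Run:
```python
from h import *
snap('wrist','w11'); s=r.get_state();print(s['tcp_pos'],s['eef_rot'][2])
for o in blocks('w11'): print(o)
m=load('w11')[1];print(proj(m,[[.559,-.4205,.018]]))
```

```text
[ 0.55862881 -0.41915551  0.20869354] -133.9013331555922
(array([ 0.4727, -0.383 ]), array([0.094, 0.052, 0.097, 0.053]), np.float64(-8.6), np.float64(0.51), [[351.0, 181.0], [437.0, 121.0], [468.0, 166.0], [382.0, 226.0]], array([148., 131., 105.]))
(array([ 0.5258, -0.4081]), array([0.053, 0.077, 0.056, 0.076]), np.float64(-131.7), np.float64(0.61), [[321.0, 153.0], [378.0, 153.0], [378.0, 233.0], [321.0, 233.0]], array([120., 106.,  85.]))
(array([ 0.5865, -0.4364]), array([0.049, 0.08 , 0.052, 0.08 ]), np.float64(-130.4), np.float64(0.78), [[255.0, 176.0], [307.0, 173.0], [312.0, 254.0], [260.0, 258.0]], array([230., 203., 158.]))
(array([ 0.4842, -0.3532]), array([0.079, 0.057, 0.082, 0.057]), np.float64(-43.9), np.float64(0.46), [[378.0, 175.0], [462.0, 175.0], [462.0, 234.0], [378.0, 234.0]], array([120., 106.,  85.]))
[[315.36641873 208.61974725]]
```

The third block has moved about 3 cm, to (0.5865, -0.436). I'll centre over it and check again.

Call:
drive_tool(
  increments=[
    [[0.8, -0.058, -0.267, 0.3, -0.009], [0.8, -0.058, -0.267, 0.3, -0.009], [0.8, -0.058, -0.267, 0.3, -0.009]],
  ],
)

```text
time_s: 37.67
tcp_pos: [0.5867, -0.4369, 0.1739]
eef_rot: [-180.0, -0.0, -130.7]
contact_force: [-0.9, -0.8, 1.5]
gripper_width: 0.0788
gripper_force: 0.0
```

Run:
```python
from h import *
snap('wrist','w12'); s=r.get_state();print(s['tcp_pos'],s['eef_rot'][2])
for o in blocks('w12'): print(o)
plan(.5865,-.4364,-.011,-130.4)
im,m=load('w12'); print(im[200,240:400:8].tolist())
```

```text
[ 0.5868724  -0.4372883   0.17473746] -130.69127038608568
(array([ 0.5879, -0.6239]), array([0.046, 0.063, 0.049, 0.064]), np.float64(-123.3), np.float64(0.47), [[124.0, 0.0], [182.0, -11.0], [199.0, 77.0], [141.0, 88.0]], array([229., 204., 160.]))
(array([ 0.4291, -0.3093]), array([0.064, 0.094, 0.069, 0.094]), np.float64(-121.0), np.float64(0.76), [[511.0, 155.0], [587.0, 155.0], [587.0, 260.0], [511.0, 260.0]], array([127., 108.,  84.]))
cur [ 0.5869 -0.4373  0.1747] -130.69 | turn -0.0008 rows 0.0 | shift old axes [-0.004  0.007  1.548] | new axes [-0.004  0.007  1.548] mm [  -0.4    0.9 -185.7]
[[182, 162, 135], [137, 118, 98], [126, 109, 88], [218, 188, 147], [224, 197, 157], [213, 185, 147], [205, 179, 142], [236, 212, 167], [244, 219, 170], [144, 123, 96], [141, 123, 94], [143, 122, 96], [144, 125, 97], [141, 122, 95], [127, 113, 92], [124, 110, 88], [112, 98, 79], [121, 108, 86], [130, 115, 94], [151, 133, 108]]
```

Run:
```python
from h import *
a=load('w11')[0][60:270,120:520];b=load('w12')[0][60:270,120:520]
cv2.imwrite('pics/v12.png',np.ascontiguousarray(np.hstack([a,b])[:,:,::-1]))
```

```text
(no output)
```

View pics/v12.png

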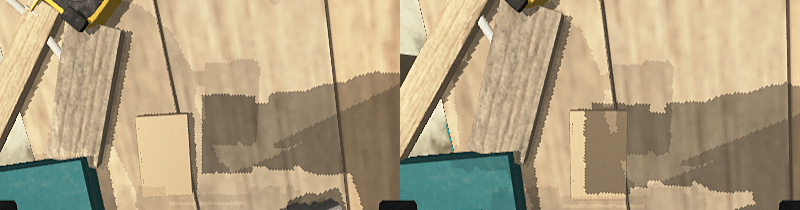

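The picture confirms the block, at crop (570–627, 110–198) in the right half, i.e. image columns 290–347. The teal case ends about 45 mm to its left. I'll go down gently.

Run:
```python
from h import *
im,m=load('w12')
W=np.array([onz(m,p,.018)[:2] for p in [(290,171),(346,170),(347,258),(291,259)]]);print(W.mean(0),np.linalg.norm(W-np.roll(W,-1,0),axis=1).round(3))
im0,t=load('top0');_,s=load('side0');
# teal case height: mask top z via side/top of same corner is ambiguous; compare extents
for f,mm in (('top0',t),('side0',s)):
    h=cv2.cvtColor(load(f)[0],cv2.COLOR_RGB2HSV);k=cv2.inRange(h,(85,110,20),(105,255,255));n,l,st,c=cv2.connectedComponentsWithStats(k);
    for i in np.argsort(-st[1:,4])[:2]+1:
        ct=cv2.findContours((l==i).astype(np.uint8),0,2)[0][0].reshape(-1,2);print(f,st[i],'extremes',ct[ct[:,1].argmax()],ct[ct[:,0].argmin()],ct[ct[:,0].argmax()],ct[ct[:,1].argmin()])
```

```text
[ 0.58567529 -0.43614547] [0.048 0.078 0.051 0.079]
top0 [ 413   75   88   96 2184] extremes [468 170] [413 130] [500 135] [424  75]
top0 [ 369    0   99   62 1209] extremes [428  61] [369   0] [467  17] [369   0]
side0 [  21  194  121  114 2345] extremes [ 68 307] [ 21 253] [141 224] [ 80 194]
side0 [ 229  162   53   47 1117] extremes [243 208] [229 174] [281 181] [254 162]
```

Call:
drive_tool(
  increments=[
    [[0.7, 0, 0, 0.4, 0], [0.7, 0, 0, 0.8, 0], [0.7, 0, 0, 0.9, 0], [0.7, 0, 0, 0.9, 0]],
  ],
)

```text
time_s: 38.22
tcp_pos: [0.5869, -0.4383, 0.0666]
eef_rot: [-180.0, -0.0, -130.7]
contact_force: [0.0, 0.5, 1.0]
gripper_width: 0.0742
gripper_force: 0.0
```

Call:
drive_tool(
  increments=[
    [[0.7, -0.008, 0.015, 0.15, 0], [0.7, -0.008, 0.015, 0.3, 0], [0.7, -0.008, 0.015, 0.4, 0], [0.7, -0.008, 0.015, 0.4, 0]],
  ],
)

```text
time_s: 38.72
tcp_pos: [0.5849, -0.4359, 0.0158]
eef_rot: [179.9, -0.0, -130.8]
contact_force: [0.4, -0.4, -0.6]
gripper_width: 0.0745
gripper_force: 0.0
```

Call:
drive_tool(
  increments=[
    [[0.7, 0, 0, 0.06, 0], [0.7, 0, 0, 0.13, 0], [0.7, 0, 0, 0.2, 0], [0.7, 0, 0, 0.247, 0], [0.7, 0, 0, 0.247, 0]],
  ],
)

```text
time_s: 39.35
tcp_pos: [0.5854, -0.4361, -0.0131]
eef_rot: [179.9, -0.0, -130.8]
contact_force: [0.3, 0.0, -0.3]
gripper_width: 0.0744
gripper_force: 0.0
```

Call:
drive_tool(
  increments=[
    [[-1, 0, 0, 0, 0], [-1, 0, 0, 0, 0], [-1, 0, 0, 0, 0], [-1, 0, 0, 0, 0], [-1, 0, 0, 0, 0]],
  ],
)

```text
time_s: 39.98
tcp_pos: [0.5859, -0.4363, -0.012]
eef_rot: [-180.0, 0.0, -130.7]
contact_force: [0.1, 1.3, 1.7]
gripper_width: 0.0495
gripper_force: 25.0
```

Call:
drive_tool(
  increments=[
    [[-1, 0, 0, -0.3, 0], [-1, 0, 0, -0.6, 0], [-1, 0, 0, -1, 0], [-1, 0, 0, -1, 0]],
  ],
)

```text
time_s: 40.48
tcp_pos: [0.5882, -0.4377, 0.113]
eef_rot: [-179.5, 0.1, -130.7]
contact_force: [0.6, -0.3, -1.3]
gripper_width: 0.0496
gripper_force: 25.0
```

Call:
drive_tool(
  increments=[
    [[-1, 0, 0, -0.3, -0.016], [-1, 0, 0, -0.5, -0.0317], [-1, 0, 0, -0.5, -0.0317], [-1, 0, 0, -0.5, -0.0317]],
  ],
)

```text
time_s: 40.98
tcp_pos: [0.5852, -0.4358, 0.1664]
eef_rot: [179.9, 0.0, -119.4]
contact_force: [-0.0, 0.3, -1.1]
gripper_width: 0.0494
gripper_force: 25.0
```

Run:
```python
from h import *
s=r.get_state(); print(s['gripper_width'],s['gripper_force'])
b=box(0,-.02); plan(b[0],b[1],.167,-119.3)
```

```text
0.04943094624763376 24.999918043613434
cur [ 0.5852 -0.4358  0.1664] -119.43 | turn -0.0003 rows 0.0 | shift old axes [-2.873  2.714 -0.005] | new axes [-2.879  2.708 -0.005] mm [-114.3  460.3    0.6]
```

Call:
drive_tool(
  increments=[
    [[-1, -0.36, 0.34, 0, 0], [-1, -0.719, 0.678, 0, 0], [-1, -0.719, 0.678, 0, 0]],
  ],
)

```text
time_s: 41.35
tcp_pos: [0.5556, -0.3177, 0.1668]
eef_rot: [179.9, 0.0, -119.2]
contact_force: [1.4, -0.3, -1.0]
gripper_width: 0.0497
gripper_force: 25.0
```

Call:
drive_tool(
  increments=[
    [[-1, -0.36, 0.34, 0, 0], [-1, -0.719, 0.678, 0, 0], [-1, -0.719, 0.678, 0, 0]],
  ],
)

```text
time_s: 41.72
tcp_pos: [0.5274, -0.2034, 0.1671]
eef_rot: [179.9, 0.0, -119.2]
contact_force: [0.1, -0.1, -0.2]
gripper_width: 0.0496
gripper_force: 25.0
```

Call:
drive_tool(
  increments=[
    [[-1, -0.36, 0.34, 0, 0], [-1, -0.719, 0.678, 0, 0], [-1, -0.719, 0.678, 0, 0]],
  ],
)

```text
time_s: 42.1
tcp_pos: [0.4994, -0.0888, 0.1673]
eef_rot: [180.0, -0.0, -119.2]
contact_force: [0.5, 0.0, 0.1]
gripper_width: 0.0491
gripper_force: 25.0
```

Call:
drive_tool(
  increments=[
    [[-1, -0.36, 0.34, 0, 0], [-1, -0.719, 0.678, 0, 0], [-1, -0.719, 0.678, 0, 0], [-1, -0.719, 0.678, 0, 0]],
  ],
)

```text
time_s: 42.6
tcp_pos: [0.4716, 0.0235, 0.1673]
eef_rot: [180.0, -0.0, -119.3]
contact_force: [-0.1, 0.5, -0.7]
gripper_width: 0.0493
gripper_force: 25.0
```

Run:
```python
from h import *
s=r.get_state(); print(s['gripper_width'],s['gripper_force'])
b=box(0,-.02); plan(b[0],b[1],.036,-119.3)
```

```text
0.049281437155969644 24.999852776527405
cur [0.4716 0.0235 0.1673] -119.34 | turn -0.0001 rows 0.0 | shift old axes [-0.004  0.009  1.094] | new axes [-0.004  0.009  1.094] mm [  -0.6    1.  -131.3]
```

Call:
drive_tool(
  increments=[
    [[-1, -0.004, 0.005, 0.3, 0], [-1, -0.004, 0.005, 0.6, 0], [-1, -0.004, 0.005, 0.8, 0], [-1, -0.004, 0.005, 0.9, 0], [-1, -0.004, 0.005, 0.9, 0]],
  ],
)

```text
time_s: 43.22
tcp_pos: [0.4709, 0.0236, 0.0591]
eef_rot: [179.9, -0.1, -119.4]
contact_force: [0.8, 0.1, 0.3]
gripper_width: 0.049
gripper_force: 25.0
```

Call:
drive_tool(
  increments=[
    [[-1, 0, 0, 0.1, 0], [-1, 0, 0, 0.15, 0], [-1, 0, 0, 0.185, 0], [-1, 0, 0, 0.185, 0]],
  ],
)

```text
time_s: 43.72
tcp_pos: [0.4708, 0.0248, 0.0374]
eef_rot: [180.0, -0.0, -119.3]
contact_force: [-0.1, -0.5, -0.2]
gripper_width: 0.0495
gripper_force: 25.0
```

Call:
drive_tool(
  increments=[
    [[0.45, 0, 0, 0, 0], [0.45, 0, 0, 0, 0], [0.45, 0, 0, 0, 0], [0.45, 0, 0, -0.3, 0]],
  ],
)

```text
time_s: 44.22
tcp_pos: [0.469, 0.024, 0.0719]
eef_rot: [179.8, -0.2, -119.4]
contact_force: [0.0, 0.4, 1.0]
gripper_width: 0.0632
gripper_force: 0.0
```

Call:
drive_tool(
  increments=[
    [[0.45, 0, 0, -0.4, 0], [0.45, 0, 0, -0.8, 0], [0.45, 0, 0, -1, 0], [0.45, 0, 0, -1, 0]],
  ],
)

```text
time_s: 44.72
tcp_pos: [0.472, 0.0252, 0.1956]
eef_rot: [-179.8, 0.2, -119.3]
contact_force: [0.2, -0.3, -1.7]
gripper_width: 0.0637
gripper_force: 0.0
```

Run:
```python
from h import *
im=snap('wrist','w13'); s=r.get_state(); print(s['time_s'],s['joints'].round(0))
m=load('w13')[1]
g=cv2.cvtColor(im,cv2.COLOR_RGB2GRAY).astype(int)
print('pred',proj(m,[[*box(x,y),z] for z in (.064,.028) for x,y in [(-.025,-.06),(.025,-.06)]]).round(0).tolist())
print(im[130:262:4,318].tolist()); print(im[230,230:410:6].tolist())
# cleat target: q~.145
plan(.603,.2555,.22,-29.3)
```

```text
44.775 [ 27.   1. -25.  -0. -64. -56.]
pred [[350.0, 170.0], [287.0, 170.0], [347.0, 166.0], [290.0, 166.0]]
[[184, 163, 135], [187, 165, 137], [199, 176, 146], [241, 211, 145], [237, 209, 144], [233, 202, 138], [231, 195, 137], [223, 188, 129], [225, 191, 132], [228, 193, 133], [95, 82, 66], [231, 206, 159], [230, 201, 157], [230, 203, 160], [198, 167, 131], [139, 120, 92], [139, 120, 94], [138, 118, 89], [140, 120, 94], [136, 116, 91], [137, 119, 92], [137, 118, 91], [174, 150, 116], [169, 143, 112], [167, 143, 114], [169, 144, 113], [170, 143, 114], [168, 142, 111], [167, 142, 111], [168, 143, 111], [170, 144, 113], [172, 146, 114], [152, 130, 102]]
[[227, 177, 125], [87, 66, 46], [189, 160, 108], [97, 82, 57], [86, 73, 50], [170, 141, 98], [166, 140, 98], [161, 135, 94], [233, 197, 135], [243, 219, 151], [249, 230, 181], [166, 141, 112], [170, 145, 113], [170, 146, 112], [169, 146, 113], [170, 147, 115], [168, 144, 113], [170, 145, 115], [162, 142, 110], [137, 115, 90], [190, 158, 108], [190, 158, 108], [139, 115, 81], [140, 117, 79], [138, 115, 80], [117, 99, 67], [93, 78, 56], [85, 72, 49], [135, 116, 80], [138, 107, 73]]
cur [0.4711 0.025  0.1941] -119.35 | turn -0.2501 rows 8.4 | shift old axes [-2.213 -0.016 -0.216] | new axes [ 0.018 -2.213 -0.216] mm [131.9 230.5  25.9]
```

Call:
drive_tool(
  increments=[
    [[0.5, -0.37, 0, -0.07, 0], [0.5, -0.736, 0, -0.07, 0], [0.5, -0.736, 0, -0.07, 0]],
  ],
)

```text
time_s: 45.15
tcp_pos: [0.5146, 0.1034, 0.1999]
eef_rot: [179.9, -0.1, -119.2]
contact_force: [-0.7, 0.2, -0.1]
gripper_width: 0.0656
gripper_force: 0.0
```

Call:
drive_tool(
  increments=[
    [[0.5, -0.37, 0, -0.07, 0], [0.5, -0.736, 0, -0.07, 0], [0.5, -0.736, 0, -0.07, 0]],
  ],
)

```text
time_s: 45.52
tcp_pos: [0.5576, 0.18, 0.2082]
eef_rot: [179.9, -0.1, -119.3]
contact_force: [-0.0, -0.5, -0.8]
gripper_width: 0.0657
gripper_force: 0.0
```

Call:
drive_tool(
  increments=[
    [[0.5, -0.37, 0, -0.07, 0], [0.5, -0.736, 0.006, -0.07, 0], [0.5, -0.736, 0.006, -0.07, 0]],
  ],
)

```text
time_s: 45.9
tcp_pos: [0.6001, 0.257, 0.2164]
eef_rot: [179.9, -0.2, -119.3]
contact_force: [-0.5, -1.1, 0.5]
gripper_width: 0.0659
gripper_force: 0.0
```

Call:
drive_tool(
  increments=[
    [[0.5, 0, 0, 0, -0.028], [0.5, 0, 0, 0, -0.056], [0.5, 0, 0, 0, -0.084], [0.5, 0, 0, 0, -0.112], [0.5, 0, 0, 0, -0.125]],
  ],
)

```text
time_s: 46.52
tcp_pos: [0.5991, 0.2545, 0.2179]
eef_rot: [179.9, -0.0, -74.2]
contact_force: [-0.6, -0.2, -0.5]
gripper_width: 0.0655
gripper_force: 0.0
```

Call:
drive_tool(
  increments=[
    [[0.5, 0, 0, 0, -0.028], [0.5, 0, 0, 0, -0.056], [0.5, 0, 0, 0, -0.084], [0.5, 0, 0, 0, -0.112], [0.5, 0, 0, 0, -0.125]],
  ],
)

```text
time_s: 47.15
tcp_pos: [0.5991, 0.2544, 0.2179]
eef_rot: [179.9, 0.1, -29.2]
contact_force: [0.8, -0.1, -0.4]
gripper_width: 0.0656
gripper_force: 0.0
```

Call:
drive_tool(
  increments=[
    [[0.5, 0, 0, 0, 0], [0.5, 0, 0, 0, 0]],
  ],
)

```text
time_s: 47.4
tcp_pos: [0.5997, 0.2553, 0.2184]
eef_rot: [180.0, 0.0, -29.5]
contact_force: [-1.1, -0.0, -0.2]
gripper_width: 0.0658
gripper_force: 0.0
```

Run:
```python
from h import *
im=snap('wrist','w14'); s=r.get_state(); print(s['time_s'],s['joints'].round(0)); m=load('w14')[1]
plan(.6003,.2565,.0635,-29.3)
h=cv2.cvtColor(im,cv2.COLOR_RGB2HSV)
print(im[200,250:390:4].tolist())
```

```text
47.45 [ 40.  18.  -1.  -0. -71.  20.]
cur [0.5998 0.2555 0.2185] -29.45 | turn -0.0004 rows 0.0 | shift old axes [-1.000e-03 -9.000e-03  1.292e+00] | new axes [-1.000e-03 -9.000e-03  1.292e+00] mm [   0.5    1.  -155. ]
[[201, 194, 164], [200, 193, 164], [211, 204, 174], [218, 211, 179], [202, 194, 161], [207, 200, 169], [214, 206, 176], [211, 205, 174], [211, 203, 170], [192, 182, 156], [195, 188, 158], [194, 185, 159], [200, 193, 164], [186, 156, 108], [93, 78, 54], [178, 135, 91], [156, 151, 143], [149, 148, 145], [153, 118, 81], [186, 155, 106], [180, 152, 102], [179, 150, 100], [185, 155, 105], [184, 154, 104], [184, 153, 103], [182, 152, 103], [202, 169, 114], [202, 169, 118], [203, 169, 116], [200, 166, 112], [201, 168, 114], [200, 167, 113], [200, 169, 114], [200, 168, 113], [201, 169, 115]]
```

Call:
drive_tool(
  increments=[
    [[0.5, 0, -0.009, 0.3, 0], [0.5, 0, -0.009, 0.6, 0], [0.5, 0, -0.009, 0.9, 0], [0.5, 0, -0.009, 0.9, 0]],
  ],
  squeeze=30,
)

```text
time_s: 47.95
tcp_pos: [0.5987, 0.2557, 0.1078]
eef_rot: [179.7, 0.2, -29.4]
contact_force: [0.2, -1.1, 1.3]
gripper_width: 0.0654
gripper_force: 0.0
```

Call:
drive_tool(
  increments=[
    [[0.5, 0, 0, 0.15, 0], [0.5, 0, 0, 0.3, 0], [0.5, 0, 0, 0.39, 0], [0.5, 0, 0, 0.39, 0], [-1, 0, 0, 0.39, 0]],
  ],
)

```text
time_s: 48.58
tcp_pos: [0.601, 0.2572, 0.0644]
eef_rot: [-180.0, -0.0, -29.3]
contact_force: [0.2, 0.5, 1.1]
gripper_width: 0.0603
gripper_force: 0.0
```

Call:
drive_tool(
  increments=[
    [[-1, 0, 0, 0, 0], [-1, 0, 0, 0, 0], [-1, 0, 0, 0, 0], [-1, 0, 0, 0, 0], [-1, 0, 0, 0, 0]],
  ],
)

```text
time_s: 49.2
tcp_pos: [0.6006, 0.2569, 0.0639]
eef_rot: [180.0, 0.0, -29.3]
contact_force: [0.2, -0.5, 0.3]
gripper_width: 0.0139
gripper_force: 30.0
```

Call:
drive_tool(
  increments=[
    [[-1, 0, 0, 0, 0], [-1, 0, 0, 0, 0], [-1, 0, 0, 0, 0], [-1, 0, 0, 0, 0]],
  ],
)

```text
time_s: 49.7
tcp_pos: [0.6006, 0.257, 0.0639]
eef_rot: [180.0, 0.0, -29.3]
contact_force: [-0.5, -1.2, 1.4]
gripper_width: 0.014
gripper_force: 30.0
```

Call:
drive_tool(
  increments=[
    [[-1, 0, 0.1, 0, 0], [-1, 0, 0.22, 0, 0], [-1, 0, 0.34, 0, 0], [-1, 0, 0.46, 0, 0], [-1, 0, 0.58, 0, 0]],
  ],
)

```text
time_s: 50.32
tcp_pos: [0.5664, 0.1951, 0.0639]
eef_rot: [-180.0, -0.0, -29.4]
contact_force: [5.5, 0.3, -5.2]
gripper_width: 0.0138
gripper_force: 30.0
```

Call:
drive_tool(
  increments=[
    [[-1, 0, 0.12, 0, 0], [-1, 0, 0.24, 0, 0], [-1, 0, 0.36, 0, 0], [-1, 0, 0.46, 0, 0], [-1, 0, 0.54, 0, 0]],
  ],
)

```text
time_s: 50.95
tcp_pos: [0.5353, 0.1385, 0.064]
eef_rot: [-180.0, -0.1, -29.4]
contact_force: [9.7, -3.5, -7.5]
gripper_width: 0.0137
gripper_force: 30.0
```

Call:
drive_tool(
  increments=[
    [[-1, 0, 0.03, 0, 0], [-1, 0, 0.06, 0, 0], [-1, 0, 0.08, 0, 0], [-1, 0, 0.1, 0, 0], [-1, 0, 0.1, 0, 0]],
  ],
)

```text
time_s: 51.58
tcp_pos: [0.53, 0.129, 0.064]
eef_rot: [-179.9, -0.1, -29.4]
contact_force: [9.6, -0.3, -9.0]
gripper_width: 0.0136
gripper_force: 30.0
```

Call:
drive_tool(
  increments=[
    [[-1, 0, 0.01, 0, 0], [-1, 0, 0.02, 0, 0], [-1, 0, 0.02, 0, 0]],
  ],
)

```text
time_s: 51.95
tcp_pos: [0.5301, 0.129, 0.064]
eef_rot: [-179.7, -0.2, -29.3]
contact_force: [11.7, 6.8, -13.9]
gripper_width: 0.0138
gripper_force: 30.0
```

Call:
drive_tool(
  increments=[
    [[-1, 0, 0.01, 0, 0], [-1, 0, 0.02, 0, 0], [-1, 0, 0.02, 0, 0]],
  ],
)

```text
time_s: 52.32
tcp_pos: [0.5302, 0.129, 0.0641]
eef_rot: [-179.5, -0.2, -29.3]
contact_force: [14.1, 14.1, -16.8]
gripper_width: 0.0135
gripper_force: 30.0
```

Call:
drive_tool(
  increments=[
    [[-1, 0, -0.03, 0, 0], [0.4, 0, -0.03, 0, 0], [0.4, 0, -0.03, 0, 0], [0.4, 0, -0.03, 0, 0], [0.4, 0, -0.03, 0, 0]],
  ],
)

```text
time_s: 52.95
tcp_pos: [0.528, 0.1281, 0.064]
eef_rot: [180.0, 0.0, -29.4]
contact_force: [0.5, -1.0, -0.8]
gripper_width: 0.0484
gripper_force: 0.0
```

Call:
drive_tool(
  increments=[
    [[0.4, 0, 0, -0.3, 0], [0.4, 0, 0, -0.6, 0], [0.4, 0, 0, -1, 0], [0.4, 0, 0, -1, 0]],
  ],
)

```text
time_s: 53.45
tcp_pos: [0.5304, 0.1293, 0.188]
eef_rot: [-179.7, -0.2, -29.3]
contact_force: [1.5, 0.1, -1.0]
gripper_width: 0.0615
gripper_force: 0.0
```

Call:
drive_tool(
  increments=[
    [[1, 0, 0, -0.3, 0], [1, 0, 0, -0.3, 0], [1, 0, 0, -0.3, 0]],
  ],
)

```text
time_s: 53.82
tcp_pos: [0.5277, 0.1282, 0.219]
eef_rot: [180.0, 0.1, -29.4]
contact_force: [0.6, -0.4, -0.8]
gripper_width: 0.0844
gripper_force: 0.0
```

```bash
sed -i 's/^BT=.*/BT=np.array([.4815,.0433]);BA=-29.3/' h.py
python3 - <<'E'
from h import *
im=snap('wrist','w15'); s=r.get_state(); print(s['time_s'])
m=load('w15')[1]; snap('side','side15'); snap('top','top15')
print('pred cleat (closed) corners',proj(m,[[*box(x,y),.105] for x,y in [(.035,.105),(.035,.091),(-.035,.105)]]).round(0).tolist(),'endwall in',proj(m,[[*box(.03,-.075),.089],[*box(.03,-.075),.081]]).round(0).tolist())
row=int(proj(m,[[*box(.02,.1),.105]])[0][1]); print(row,im[row,280:350:3].tolist()); r2=int(proj(m,[[*box(.03,-.075),.081]])[0][1]);print(r2,im[r2,490:570:4].tolist())
plan(.456,-.146,.21,-30)
E
```

```text
53.875
pred cleat (closed) corners [[307.0, 179.0], [326.0, 179.0], [308.0, 268.0]] endwall in [[534.0, 183.0], [529.0, 182.0]]
198 [[129, 114, 91], [129, 114, 94], [130, 116, 94], [133, 118, 97], [138, 121, 98], [141, 124, 101], [144, 130, 107], [182, 151, 103], [184, 154, 104], [146, 111, 76], [168, 127, 83], [149, 145, 137], [147, 142, 136], [159, 123, 85], [144, 112, 76], [186, 157, 106], [176, 146, 100], [177, 148, 103], [177, 147, 99], [178, 149, 102], [176, 148, 99], [177, 148, 98], [178, 148, 100], [178, 149, 101]]
182 [[184, 154, 103], [216, 182, 124], [214, 179, 121], [216, 182, 126], [214, 179, 123], [215, 180, 124], [216, 179, 123], [214, 179, 123], [216, 180, 124], [237, 203, 136], [71, 60, 40], [214, 179, 122], [214, 179, 123], [216, 181, 123], [171, 144, 112], [99, 82, 61], [105, 88, 67], [110, 92, 71], [81, 68, 53], [36, 35, 33]]
cur [0.5277 0.1281 0.2187] -29.35 | turn 0.0018 rows 0.1 | shift old axes [0.598 2.284 0.073] | new axes [0.624 2.277 0.073] mm [ -71.7 -274.1   -8.7]
```

The cover is shut: there is no gap at the end wall. Next the plug tote.

Call:
drive_tool(
  increments=[
    [[1, 0.1, 0.38, 0.024, 0], [1, 0.21, 0.765, 0.024, 0], [1, 0.21, 0.765, 0.024, 0]],
  ],
)

```text
time_s: 54.35
tcp_pos: [0.5041, 0.0337, 0.2165]
eef_rot: [179.9, 0.0, -29.5]
contact_force: [0.6, 1.4, -0.0]
gripper_width: 0.0877
gripper_force: 0.0
```

Call:
drive_tool(
  increments=[
    [[1, 0.1, 0.38, 0.024, 0], [1, 0.21, 0.765, 0.024, 0], [1, 0.21, 0.765, 0.024, 0]],
  ],
)

```text
time_s: 54.72
tcp_pos: [0.4815, -0.0581, 0.2137]
eef_rot: [180.0, 0.0, -29.5]
contact_force: [0.6, -0.7, -0.1]
gripper_width: 0.0873
gripper_force: 0.0
```

Call:
drive_tool(
  increments=[
    [[1, 0.1, 0.38, 0.024, 0], [1, 0.21, 0.765, 0.024, 0], [1, 0.21, 0.765, 0.024, 0], [1, 0.21, 0.765, 0.024, 0]],
  ],
)

```text
time_s: 55.22
tcp_pos: [0.4597, -0.1482, 0.2109]
eef_rot: [180.0, 0.0, -29.4]
contact_force: [-0.3, -0.3, -0.6]
gripper_width: 0.0875
gripper_force: 0.0
```

```bash
cat >> h.py <<'E'
def grey(f,ymax=262):
    im,m=load(f); hsv=cv2.cvtColor(im,cv2.COLOR_RGB2HSV)
    k=((hsv[:,:,1]<60)&(hsv[:,:,2]<235)).astype(np.uint8); k[ymax:]=0
    k=cv2.morphologyEx(k,cv2.MORPH_CLOSE,np.ones((5,5)))
    return im,m,k
E
python3 - <<'E'
from h import *
snap('wrist','w16');snap('top','top16');snap('side','side16'); s=r.get_state();print(s['tcp_pos'],s['eef_rot'][2])
im,m,k=grey('w16')
n,l,st,c=cv2.connectedComponentsWithStats(k)
for i in range(1,n):
    if st[i,4]>150: print(st[i],c[i].round(0))
t=np.array([.460,-.1495]);L=lambda x,y,z:[*pose2(t,-30,(x,y)),z]
print('pred',proj(m,[L(-.067,.03,.052),L(-.067,-.03,.052),L(.067,.03,.034),L(.067,-.03,.034),L(.05,.036,.052),L(.05,-.036,.052),L(-.031,.036,.052),L(-.031,-.036,.052)]).round(0).tolist())
E
```

```text
[ 0.45975157 -0.14772881  0.21114422] -29.26171582614058
[  0   0  75  16 670] [48.  5.]
[ 162    0  125   88 8554] [229.  38.]
[ 363    0   95  105 4230] [417.  54.]
[  0 121  13  91 610] [  4. 180.]
[ 277  142   85  120 4616] [318. 195.]
pred [[286.0, 285.0], [350.0, 286.0], [286.0, 136.0], [354.0, 136.0], [278.0, 156.0], [362.0, 157.0], [279.0, 247.0], [358.0, 248.0]]
```

Run:
```python
from h import *
im,m,k=grey('w16')
n,l,st,c=cv2.connectedComponentsWithStats(k); i=[j for j in range(1,n) if abs(c[j][0]-318)<15 and abs(c[j][1]-195)<30][0]
print([(y,int(np.where(l[y]==i)[0].min()),int(np.where(l[y]==i)[0].max()),int((l[y]==i).sum())) for y in range(142,262,5)])
print(im[128:162:2,318].tolist())
```

```text
[(142, 283, 320, 26), (147, 282, 356, 75), (152, 277, 361, 85), (157, 277, 360, 40), (162, 277, 360, 40), (167, 277, 360, 40), (172, 277, 360, 40), (177, 282, 355, 30), (182, 282, 355, 31), (187, 282, 354, 30), (192, 282, 354, 30), (197, 282, 354, 30), (202, 282, 354, 30), (207, 282, 354, 30), (212, 282, 353, 29), (217, 282, 353, 30), (222, 282, 353, 30), (227, 283, 353, 29), (232, 283, 353, 29), (237, 280, 354, 33), (242, 278, 356, 37), (247, 278, 357, 38), (252, 278, 356, 38), (257, 278, 356, 38)]
[[210, 178, 138], [205, 173, 132], [214, 179, 138], [219, 187, 144], [219, 186, 146], [218, 185, 142], [181, 149, 115], [134, 118, 98], [191, 182, 171], [184, 175, 163], [163, 159, 151], [115, 111, 102], [101, 96, 91], [39, 41, 40], [109, 69, 41], [172, 133, 88], [203, 157, 108]]
```

Call:
drive_tool(
  increments=[
    [[1, 0.014, 0.01, 0.4, 0.002], [1, 0.014, 0.01, 0.8, 0.002], [1, 0.014, 0.01, 1.0, 0.002], [1, 0.014, 0.01, 1.0, 0.002]],
  ],
  squeeze=35,
)

```text
time_s: 55.88
tcp_pos: [0.4591, -0.1499, 0.0897]
eef_rot: [179.9, 0.2, -30.0]
contact_force: [0.3, -0.2, 0.1]
gripper_width: 0.0876
gripper_force: 0.0
```

Call:
drive_tool(
  increments=[
    [[1, 0, 0, 0.2, 0], [1, 0, 0, 0.4, 0], [1, 0, 0, 0.6, 0], [1, 0, 0, 0.71, 0], [1, 0, 0, 0.71, 0]],
  ],
)

```text
time_s: 56.5
tcp_pos: [0.4604, -0.1504, 0.0062]
eef_rot: [180.0, 0.0, -30.0]
contact_force: [-0.1, -0.0, -0.3]
gripper_width: 0.0877
gripper_force: 0.0
```

Call:
drive_tool(
  increments=[
    [[-1, 0, 0, 0, 0], [-1, 0, 0, 0, 0], [-1, 0, 0, 0, 0], [-1, 0, 0, 0, 0], [-1, 0, 0, 0, 0]],
  ],
)

```text
time_s: 57.12
tcp_pos: [0.4608, -0.1506, 0.0066]
eef_rot: [-180.0, -0.1, -30.0]
contact_force: [-1.1, 1.9, 6.1]
gripper_width: 0.0636
gripper_force: 35.0
```

Call:
drive_tool(
  increments=[
    [[-1, 0, 0, -0.1, 0], [-1, 0, 0, -0.35, 0], [-1, 0, 0, -0.7, 0], [-1, 0, 0, -1, 0], [-1, 0, 0, -1, 0]],
  ],
)

```text
time_s: 57.75
tcp_pos: [0.4618, -0.1507, 0.1292]
eef_rot: [-179.8, -0.3, -30.1]
contact_force: [1.1, 1.1, -4.0]
gripper_width: 0.0635
gripper_force: 35.0
```

Call:
drive_tool(
  increments=[
    [[-1, 0, 0, -0.3, 0.028], [-1, 0, 0, -0.5, 0.056], [-1, 0, 0, -0.5, 0.084], [-1, 0, 0, -0.5, 0.112], [-1, 0, 0, -0.5, 0.124]],
  ],
)

```text
time_s: 58.38
tcp_pos: [0.459, -0.1505, 0.1849]
eef_rot: [179.9, 0.1, -75.0]
contact_force: [0.3, 0.3, -2.4]
gripper_width: 0.0634
gripper_force: 35.0
```

Call:
drive_tool(
  increments=[
    [[-1, 0, 0, 0, 0.028], [-1, 0, 0, 0, 0.056], [-1, 0, 0, 0, 0.084], [-1, 0, 0, 0, 0.112], [-1, 0, 0, 0, 0.124]],
  ],
)

```text
time_s: 59.0
tcp_pos: [0.459, -0.1505, 0.1849]
eef_rot: [179.9, -0.1, -119.6]
contact_force: [0.5, -1.0, -2.4]
gripper_width: 0.0638
gripper_force: 35.0
```

Call:
drive_tool(
  increments=[
    [[-1, 0, 0, 0, 0], [-1, 0, 0, 0, 0]],
  ],
)

```text
time_s: 59.25
tcp_pos: [0.4596, -0.1506, 0.1855]
eef_rot: [179.9, -0.0, -119.2]
contact_force: [0.9, -0.7, -1.8]
gripper_width: 0.0636
gripper_force: 35.0
```

Run:
```python
from h import *
s=r.get_state(); print(s['gripper_width'],s['gripper_force'],s['contact_force'],s['moment'])
# tool +4mm ahead of tote centre along tote x; tote x at yaw -119.3 is box -y
b=box(0,.007-.004); print(b);plan(b[0],b[1],.12,-119.3)
```

```text
0.0636367341773014 34.993398785591125 [ 0.86502416 -0.65998371 -1.83340549] [ 0.00760715 -0.01286654  0.01808399]
[0.48296815 0.04591621]
cur [ 0.4596 -0.1506  0.1855] -119.25 | turn 0.0001 rows 0.0 | shift old axes [-1.524  0.631  0.546] | new axes [-1.523  0.632  0.546] mm [ 23.3 196.5 -65.5]
```

Call:
drive_tool(
  increments=[
    [[-1, -0.38, 0.158, 0, 0], [-1, -0.762, 0.316, 0, 0], [-1, -0.762, 0.316, 0, 0]],
  ],
)

```text
time_s: 59.62
tcp_pos: [0.4722, -0.0499, 0.186]
eef_rot: [180.0, 0.0, -119.1]
contact_force: [-0.1, -0.5, -2.1]
gripper_width: 0.064
gripper_force: 35.0
```

Call:
drive_tool(
  increments=[
    [[-1, -0.38, 0.158, 0, 0], [-1, -0.762, 0.316, 0, 0], [-1, -0.762, 0.316, 0, 0], [-1, -0.762, 0.316, 0, 0]],
  ],
)

```text
time_s: 60.12
tcp_pos: [0.4833, 0.0456, 0.1857]
eef_rot: [180.0, -0.0, -119.3]
contact_force: [-0.7, 0.5, -2.2]
gripper_width: 0.0637
gripper_force: 35.0
```

Run:
```python
from h import *
im=snap('wrist','w17'); s=r.get_state(); print(s['gripper_width'],s['gripper_force'])
b=box(0,.003); plan(b[0],b[1],.091,-119.3)
m=load('w17')[1]
im_,m_,k=grey('w17'); n,l,st,c=cv2.connectedComponentsWithStats(k)
for i in range(1,n):
    if st[i,4]>300: print(st[i],c[i].round(0))
print('rails pred',[ (y,proj(m,[[*box(x,y),.089] for x in (-.082,-.062,.062,.082)]).round(0).tolist()) for y in (-.085,-.06)])
g=cv2.cvtColor(im,cv2.COLOR_RGB2GRAY)
for y in (130,160): print(y,[int(v) for v in g[y,160:480:5]])
# tote expected in hand
t=pose2(np.array(s['tcp_pos'][:2]),s['eef_rot'][2],(-.004,0)); zb=s['tcp_pos'][2]-.0066
print('tote pred',proj(m,[[*pose2(t,s['eef_rot'][2],q[:2]),zb+q[2]] for q in [(.067,.03,.034),(.067,-.03,.034),(.05,.036,.052),(.05,-.036,.052)]]).round(0).tolist())
```

```text
0.06352194768921939 34.99317169189453
cur [0.4833 0.0452 0.1858] -119.33 | turn -0.0001 rows 0.0 | shift old axes [-0.004  0.005  0.79 ] | new axes [-0.004  0.005  0.79 ] mm [ -0.3   0.7 -94.8]
[  472     0   168   142 16499] [556.  55.]
[   0   12  106  117 9468] [46. 78.]
[498 136  41  69 483] [515. 167.]
[  215   152   208   110 13633] [319. 198.]
[ 456  187   40   75 1378] [472. 225.]
rails pred [(-0.085, [[439.0, 105.0], [409.0, 105.0], [226.0, 105.0], [196.0, 104.0]]), (-0.06, [[436.0, 143.0], [407.0, 143.0], [228.0, 143.0], [199.0, 143.0]])]
130 [229, 229, 225, 229, 235, 199, 203, 219, 214, 219, 248, 209, 214, 172, 138, 233, 231, 226, 221, 218, 216, 217, 222, 225, 226, 226, 228, 227, 232, 234, 230, 229, 222, 217, 220, 220, 220, 219, 218, 215, 209, 211, 219, 220, 216, 212, 218, 224, 225, 106, 213, 210, 206, 216, 197, 197, 190, 193, 193, 193, 193, 192, 196, 122]
160 [229, 230, 229, 232, 231, 223, 205, 219, 204, 213, 246, 202, 211, 130, 185, 191, 144, 60, 54, 100, 102, 85, 192, 190, 189, 187, 185, 185, 185, 184, 185, 201, 199, 182, 221, 201, 176, 194, 176, 174, 174, 172, 174, 172, 171, 187, 74, 105, 188, 172, 138, 124, 132, 133, 201, 159, 194, 188, 194, 195, 194, 198, 254, 245]
tote pred [[238.0, 145.0], [395.0, 145.0], [213.0, 195.0], [420.0, 196.0]]
```

Call:
drive_tool(
  increments=[
    [[-1, 0.018, 0, 0.2, 0], [-1, 0.018, 0, 0.4, 0], [-1, 0.018, 0, 0.6, 0], [-1, 0.018, 0, 0.7, 0], [-1, 0.018, 0, 0.7, 0]],
  ],
)

```text
time_s: 60.8
tcp_pos: [0.4822, 0.0432, 0.1016]
eef_rot: [180.0, -0.1, -119.4]
contact_force: [0.2, -0.1, -1.4]
gripper_width: 0.0637
gripper_force: 35.0
```

Call:
drive_tool(
  increments=[
    [[-1, 0, 0, 0.04, 0], [-1, 0, 0, 0.08, 0], [-1, 0, 0, 0.105, 0], [-1, 0, 0, 0.105, 0], [-1, 0, 0, 0.105, 0]],
  ],
)

```text
time_s: 61.42
tcp_pos: [0.4827, 0.0442, 0.0896]
eef_rot: [-180.0, 0.0, -119.3]
contact_force: [0.5, 0.0, -2.2]
gripper_width: 0.0638
gripper_force: 35.0
```

Call:
drive_tool(
  increments=[
    [[-1, 0, 0, 0.012, 0], [-1, 0, 0, 0.018, 0], [-1, 0, 0, 0.018, 0]],
  ],
)

```text
time_s: 61.8
tcp_pos: [0.4828, 0.0442, 0.0877]
eef_rot: [-180.0, 0.0, -119.3]
contact_force: [-1.9, 0.4, 4.1]
gripper_width: 0.0637
gripper_force: 35.0
```

Call:
drive_tool(
  increments=[
    [[1, 0, 0, 0, 0], [1, 0, 0, 0, 0], [1, 0, 0, 0, 0], [1, 0, 0, 0, 0]],
  ],
)

```text
time_s: 62.3
tcp_pos: [0.4826, 0.0441, 0.0872]
eef_rot: [180.0, -0.0, -119.3]
contact_force: [0.2, -0.1, -0.2]
gripper_width: 0.0873
gripper_force: 0.0
```

Call:
drive_tool(
  increments=[
    [[1, 0, 0, -0.2, 0], [1, 0, 0, -0.5, 0], [1, 0, 0, -0.9, 0], [1, 0, 0, -0.9, 0], [1, 0, 0, -0.9, 0]],
  ],
)

```text
time_s: 62.92
tcp_pos: [0.4823, 0.0441, 0.195]
eef_rot: [180.0, 0.0, -119.4]
contact_force: [-1.0, -0.2, -0.4]
gripper_width: 0.0875
gripper_force: 0.0
```

Run:
```python
from h import *
im=snap('wrist','w18'); s=r.get_state(); print(s['time_s'],s['tcp_pos'],s['eef_rot'][2])
im,m,k=grey('w18'); n,l,st,c=cv2.connectedComponentsWithStats(k)
print('tote pred ctr y=.007',proj(m,[[*box(x,y),.081+z] for x,y,z in [(-.036,-.043,.052),(.036,-.043,.052),(-.036,-.054,.052),(-.036,-.032,.052),(0,-.06,.034),(-.036,.027,.052)]]).round(0).tolist())
for i in range(1,n):
    if st[i,4]>300: print(st[i],c[i].round(0))
i=[j for j in range(1,n) if abs(c[j][0]-318)<20 and st[j,4]>2000][0]
print([(y,int(np.where(l[y]==i)[0].min()),int(np.where(l[y]==i)[0].max()),int((l[y]==i).sum())) for y in range(st[i,1],262,5) if (l[y]==i).any()])
```

```text
62.975 [0.48191765 0.04389154 0.19440445] -119.35526180680326
tote pred ctr y=.007 [[376.0, 175.0], [259.0, 175.0], [376.0, 156.0], [375.0, 192.0], [317.0, 146.0], [372.0, 282.0]]
[  451     0   189   262 29060] [548.  96.]
[   0   13  111  118 9878] [48. 81.]
[ 259  147  117  115 6468] [317. 194.]
[(147, 275, 360, 6), (152, 265, 369, 105), (157, 264, 370, 107), (162, 259, 375, 117), (167, 259, 375, 58), (172, 259, 375, 58), (177, 259, 375, 58), (182, 260, 374, 56), (187, 260, 374, 57), (192, 260, 374, 58), (197, 267, 367, 44), (202, 267, 367, 44), (207, 267, 367, 44), (212, 267, 367, 44), (217, 267, 367, 44), (222, 267, 366, 43), (227, 268, 366, 42), (232, 268, 366, 43), (237, 268, 366, 43), (242, 268, 366, 43), (247, 268, 365, 42), (252, 268, 365, 42), (257, 268, 365, 42)]
```

Run:
```python
from h import *
_,t=load('top0');_,s=load('side0')
def tri(obs):
    A=np.zeros((3,3));b=np.zeros(3)
    for m,p in obs:
        c,d=ray(m,p);d/=np.linalg.norm(d);P=np.eye(3)-np.outer(d,d);A+=P;b+=P@c
    return np.linalg.solve(A,b).round(4)
X=tri([(t,(331,176)),(s,(259,235))]);print('tin top',X)
print([onz(t,p,X[2]).round(3)[:2] for p in [(314,176),(348,176)]], 'bottle', onz(t,(394,128),.1).round(3), tri([(t,(399,115)),(s,(220,157))]))
plan(.572,-.293,.21,158.7)
```

```text
tin top [ 0.6245 -0.166   0.0893]
[array([ 0.624, -0.13 ]), array([ 0.623, -0.202])] bottle [ 0.722 -0.301  0.1  ] [ 0.7284 -0.3016  0.1782]
cur [0.4819 0.0439 0.1944] -119.36 | turn 0.2276 rows 7.7 | shift old axes [ 2.079 -2.031 -0.13 ] | new axes [-1.719 -2.343 -0.13 ] mm [  90.1 -336.9   15.6]
```

Call:
drive_tool(
  increments=[
    [[1, 0.35, -0.34, -0.1, 0], [1, 0.693, -0.677, -0.1, 0], [1, 0.693, -0.677, -0.1, 0]],
  ],
)

```text
time_s: 63.35
tcp_pos: [0.5122, -0.0714, 0.2055]
eef_rot: [179.9, -0.1, -119.6]
contact_force: [-0.3, 0.0, -0.5]
gripper_width: 0.0875
gripper_force: 0.0
```

Call:
drive_tool(
  increments=[
    [[1, 0.35, -0.34, 0, 0], [1, 0.693, -0.677, 0, 0], [1, 0.693, -0.677, 0, 0]],
  ],
)

```text
time_s: 63.72
tcp_pos: [0.5424, -0.183, 0.2052]
eef_rot: [179.8, -0.1, -119.6]
contact_force: [-1.5, -0.4, 0.3]
gripper_width: 0.0876
gripper_force: 0.0
```

Call:
drive_tool(
  increments=[
    [[1, 0.35, -0.34, 0, 0], [1, 0.693, -0.677, 0, 0], [1, 0.693, -0.677, 0, 0]],
  ],
)

```text
time_s: 64.1
tcp_pos: [0.5726, -0.2945, 0.2049]
eef_rot: [179.8, -0.1, -119.5]
contact_force: [-0.4, 1.1, -0.1]
gripper_width: 0.0874
gripper_force: 0.0
```

Call:
drive_tool(
  increments=[
    [[1, 0, 0, 0, 0.028], [1, 0, 0, 0, 0.056], [1, 0, 0, 0, 0.084], [1, 0, 0, 0, 0.112], [1, 0, 0, 0, 0.1138]],
  ],
)

```text
time_s: 64.72
tcp_pos: [0.5726, -0.2911, 0.2067]
eef_rot: [179.9, -0.0, -160.2]
contact_force: [-1.0, -0.6, -0.8]
gripper_width: 0.0877
gripper_force: 0.0
```

Call:
drive_tool(
  increments=[
    [[1, 0, 0, 0, 0.028], [1, 0, 0, 0, 0.056], [1, 0, 0, 0, 0.084], [1, 0, 0, 0, 0.112], [1, 0, 0, 0, 0.1138]],
  ],
)

```text
time_s: 65.35
tcp_pos: [0.5727, -0.2919, 0.207]
eef_rot: [180.0, -0.0, 159.0]
contact_force: [0.3, -0.6, 0.9]
gripper_width: 0.0877
gripper_force: 0.0
```

Call:
drive_tool(
  increments=[
    [[1, 0, 0, 0, 0], [1, 0, 0, 0, 0]],
  ],
)

```text
time_s: 65.6
tcp_pos: [0.5728, -0.2926, 0.2072]
eef_rot: [180.0, -0.0, 158.9]
contact_force: [0.2, 0.2, -0.4]
gripper_width: 0.0879
gripper_force: 0.0
```

Run:
```python
from h import *
snap('wrist','w19'); s=r.get_state();print(s['time_s'],s['tcp_pos'],s['eef_rot'][2],s['joints'].round(0))
im,m,k=grey('w19')
n,l,st,c=cv2.connectedComponentsWithStats(k)
for i in range(1,n):
    if st[i,4]>250: print(i,st[i],c[i].round(0))
t=np.array([.572,-.293]);L=lambda x,y,z:[*pose2(t,-21.3,(x,y)),z]
print('pred',proj(m,[L(-.067,.032,.052),L(-.067,-.032,.052),L(-.042,.036,.052),L(-.042,-.036,.052),L(-.02,.036,.052),L(-.02,-.036,.052),L(.039,.036,.052),L(.039,-.036,.052)]).round(0).tolist())
j=[j for j in range(1,n) if abs(c[j][0]-318)<60 and st[j,4]>1500]
for i in j: print(i,[(y,int(np.where(l[y]==i)[0].min()),int(np.where(l[y]==i)[0].max()),int((l[y]==i).sum())) for y in range(st[i,1],262,5) if (l[y]==i).any()])
```

```text
65.65 [ 0.57278399 -0.29265864  0.20725419] 158.86149772541629 [ -10.   17.   -3.   -0.  -69. -101.]
3 [ 275  133   85  129 4808] [317. 190.]
12 [ 418  168  131   94 9804] [484. 217.]
18 [621 242  19  20 274] [632. 253.]
19 [  0 246  22  16 279] [  9. 255.]
pred [[355.0, 137.0], [278.0, 137.0], [359.0, 168.0], [274.0, 167.0], [358.0, 193.0], [274.0, 193.0], [356.0, 259.0], [276.0, 258.0]]
3 [(133, 316, 354, 24), (138, 279, 355, 77), (143, 279, 355, 77), (148, 279, 355, 31), (153, 280, 354, 28), (158, 280, 354, 30), (163, 277, 357, 36), (168, 275, 359, 40), (173, 275, 359, 39), (178, 276, 359, 38), (183, 276, 358, 38), (188, 276, 358, 38), (193, 281, 354, 29), (198, 281, 354, 29), (203, 281, 353, 30), (208, 281, 353, 29), (213, 281, 353, 28), (218, 281, 353, 29), (223, 282, 353, 28), (228, 282, 353, 28), (233, 282, 353, 28), (238, 282, 353, 28), (243, 282, 353, 28), (248, 280, 355, 32), (253, 279, 356, 35), (258, 278, 357, 38)]
```

Call:
drive_tool(
  increments=[
    [[1, -0.006, -0.004, 0.4, 0], [1, -0.006, -0.004, 0.8, 0], [1, -0.006, -0.004, 1.0, 0], [1, -0.006, -0.004, 1.0, 0]],
  ],
)

```text
time_s: 66.15
tcp_pos: [0.5718, -0.2932, 0.0852]
eef_rot: [-180.0, -0.2, 158.8]
contact_force: [0.1, -0.1, 0.7]
gripper_width: 0.0878
gripper_force: 0.0
```

Call:
drive_tool(
  increments=[
    [[1, 0, 0, 0.15, 0], [1, 0, 0, 0.3, 0], [1, 0, 0, 0.5, 0], [1, 0, 0, 0.64, 0], [1, 0, 0, 0.64, 0]],
  ],
)

```text
time_s: 66.78
tcp_pos: [0.5722, -0.2933, 0.0089]
eef_rot: [-180.0, -0.2, 158.7]
contact_force: [-0.1, 0.3, 0.1]
gripper_width: 0.0872
gripper_force: 0.0
```

Call:
drive_tool(
  increments=[
    [[-1, 0, 0, 0, 0], [-1, 0, 0, 0, 0], [-1, 0, 0, 0, 0], [-1, 0, 0, 0, 0], [-1, 0, 0, 0, 0]],
  ],
)

```text
time_s: 67.4
tcp_pos: [0.5738, -0.2936, 0.0112]
eef_rot: [180.0, 0.1, 158.7]
contact_force: [-0.1, 2.0, 4.7]
gripper_width: 0.0638
gripper_force: 35.0
```

Call:
drive_tool(
  increments=[
    [[-1, 0, 0, -0.1, 0], [-1, 0, 0, -0.35, 0], [-1, 0, 0, -0.7, 0], [-1, 0, 0, -1, 0], [-1, 0, 0, -1, 0]],
  ],
)

```text
time_s: 68.03
tcp_pos: [0.5749, -0.2941, 0.1342]
eef_rot: [180.0, 0.3, 158.7]
contact_force: [-0.1, -0.3, -2.7]
gripper_width: 0.0636
gripper_force: 35.0
```

Call:
drive_tool(
  increments=[
    [[-1, 0, 0, -0.3, 0], [-1, 0, 0, -0.75, 0], [-1, 0, 0, -0.75, -0.026], [-1, 0, 0, -0.75, -0.053], [-1, 0, 0, -0.75, -0.053]],
  ],
)

```text
time_s: 68.65
tcp_pos: [0.5724, -0.2932, 0.2192]
eef_rot: [179.9, -0.1, 177.7]
contact_force: [-0.4, -0.3, -3.1]
gripper_width: 0.0637
gripper_force: 35.0
```

Call:
drive_tool(
  increments=[
    [[-1, 0, 0, 0, -0.028], [-1, 0, 0, 0, -0.056], [-1, 0, 0, 0, -0.084], [-1, 0, 0, 0, -0.0874], [-1, 0, 0, 0, -0.0874]],
  ],
)

```text
time_s: 69.28
tcp_pos: [0.573, -0.2934, 0.22]
eef_rot: [180.0, -0.0, -151.0]
contact_force: [-0.6, -0.5, -2.7]
gripper_width: 0.0635
gripper_force: 35.0
```

Call:
drive_tool(
  increments=[
    [[-1, 0, 0, 0, -0.028], [-1, 0, 0, 0, -0.056], [-1, 0, 0, 0, -0.084], [-1, 0, 0, 0, -0.0874], [-1, 0, 0, 0, -0.0874]],
  ],
)

```text
time_s: 69.9
tcp_pos: [0.5732, -0.2935, 0.2204]
eef_rot: [180.0, -0.0, -119.6]
contact_force: [0.2, -0.1, -2.4]
gripper_width: 0.0635
gripper_force: 35.0
```

Run:
```python
from h import *
s=r.get_state(); print(s['gripper_width'],s['gripper_force'],s['contact_force'])
# grip at tote x=+4 mm; tool yaw = tote yaw+180; tote x (front) -> box +y. lower tote centre y=.0088
b=box(0,.0088+.004);print(b);plan(b[0],b[1],.225,-119.3)
snap('wrist','w20')
```

```text
0.06350312640549406 34.9917072057724 [ 0.17008228 -0.11500882 -2.3699706 ]
[0.4877641  0.05446249]
cur [ 0.5732 -0.2935  0.2204] -119.55 | turn -0.0007 rows 0.0 | shift old axes [-2.171  2.05  -0.039] | new axes [-2.18   2.04  -0.039] mm [-85.4 348.    4.6]
```

Call:
drive_tool(
  increments=[
    [[-1, -0.36, 0.34, -0.03, 0], [-1, -0.724, 0.683, -0.03, 0], [-1, -0.724, 0.683, -0.03, 0]],
  ],
)

```text
time_s: 70.32
tcp_pos: [0.5436, -0.1746, 0.2249]
eef_rot: [-180.0, 0.1, -119.2]
contact_force: [0.4, -1.2, -1.9]
gripper_width: 0.0633
gripper_force: 35.0
```

Call:
drive_tool(
  increments=[
    [[-1, -0.36, 0.34, 0, 0], [-1, -0.724, 0.683, 0, 0], [-1, -0.724, 0.683, 0, 0]],
  ],
)

```text
time_s: 70.7
tcp_pos: [0.5149, -0.059, 0.2247]
eef_rot: [-180.0, 0.1, -119.2]
contact_force: [0.8, -0.2, -1.6]
gripper_width: 0.0636
gripper_force: 35.0
```

Call:
drive_tool(
  increments=[
    [[-1, -0.36, 0.34, 0, 0], [-1, -0.724, 0.683, 0, -0.0007], [-1, -0.724, 0.683, 0, -0.0007], [-1, -0.724, 0.683, 0, -0.0007], [-1, -0.724, 0.683, 0, -0.0007]],
  ],
)

```text
time_s: 71.32
tcp_pos: [0.4865, 0.0529, 0.224]
eef_rot: [180.0, -0.0, -119.2]
contact_force: [0.8, 0.5, -2.7]
gripper_width: 0.0635
gripper_force: 35.0
```

Run:
```python
from h import *
im=snap('wrist','w21'); s=r.get_state(); print(s['gripper_width'],s['gripper_force'],s['contact_force'])
b=box(0,.0128);plan(b[0],b[1],.127+.0112,-119.3)
im,m,k=grey('w21'); n,l,st,c=cv2.connectedComponentsWithStats(k)
for i in range(1,n):
    if st[i,4]>300: print(i,st[i],c[i].round(0))
t=pose2(np.array(s['tcp_pos'][:2]),s['eef_rot'][2],(.004,0)); zb=s['tcp_pos'][2]-.0112
print('tote2 pred',proj(m,[[*pose2(t,s['eef_rot'][2],q[:2]),zb+q[2]] for q in [(.067,.032,.052),(.067,-.032,.052),(.02,.036,.052),(.02,-.036,.052),(.042,.036,.052),(.042,-.036,.052)]]).round(0).tolist())
print('lower pred',proj(m,[[*box(x,y),.081+z] for x,y,z in [(-.036,-.0522,.052),(.036,-.0522,.052),(-.03,-.0582,.034),(.03,-.0582,.034)]]).round(0).tolist())
print([(y,[int(v) for v in np.where(np.diff(k[y].astype(int)))[0]]) for y in range(110,262,6)])
```

```text
0.06346067243165616 34.99178230762482 [-0.90627927 -0.3377662  -2.91352017]
cur [0.4865 0.0529 0.224 ] -119.16 | turn 0.0004 rows 0.0 | shift old axes [-0.017 -0.002  0.715] | new axes [-0.017 -0.002  0.715] mm [  1.2   1.6 -85.8]
1 [    0     0   125   121 11151] [54. 69.]
2 [  441     0   199   262 20779] [536.  78.]
46 [  218   122   199   140 15747] [317. 183.]
68 [   0  181   27   81 2036] [ 12. 222.]
tote2 pred [[224.0, 122.0], [410.0, 122.0], [220.0, 253.0], [413.0, 253.0], [216.0, 195.0], [417.0, 195.0]]
lower pred [[370.0, 143.0], [264.0, 142.0], [359.0, 134.0], [275.0, 134.0]]
[(110, [114, 460, 518, 548, 549, 615]), (116, [17, 18, 23, 24, 53, 106, 459, 507, 627]), (122, [372, 405, 459, 496, 546, 552, 627, 629, 635]), (128, [224, 408, 458, 485, 542, 553, 631]), (134, [225, 408, 420, 421, 457, 474, 516, 519, 613, 615, 630]), (140, [225, 407, 456, 463, 504, 506, 514, 517, 523, 525, 624, 626, 634]), (146, [225, 407, 514, 532, 622, 625, 631]), (152, [101, 102, 226, 407, 454, 455, 509, 516, 600, 625, 635]), (158, [226, 268, 366, 407, 502, 503, 508, 513]), (164, [226, 268, 365, 406, 503, 510]), (170, [227, 268, 365, 406, 494, 507]), (176, [227, 268, 365, 406, 494, 505]), (182, [8, 228, 268, 365, 405, 453, 456, 478, 482, 495, 501]), (188, [26, 228, 269, 365, 405, 449, 473, 479, 481, 495, 499]), (194, [26, 221, 269, 365, 415, 448, 476, 484, 487, 492, 496]), (200, [26, 217, 269, 365, 416, 447, 475, 491, 493]), (206, [26, 218, 269, 364, 415, 446, 471, 486, 490]), (212, [25, 218, 269, 364, 415, 446, 472, 482, 486]), (218, [25, 219, 270, 364, 415, 445, 484]), (224, [25, 219, 270, 364, 414, 444, 462, 467, 481]), (230, [25, 220, 270, 364, 414, 443, 479]), (236, [24, 220, 270, 364, 414, 442, 475]), (242, [24, 220, 271, 364, 413, 441, 472]), (248, [24, 221, 271, 363, 413, 440, 451, 457, 470]), (254, [24, 232, 271, 363, 402, 447, 448, 454, 467]), (260, [23, 154, 156, 233, 272, 362, 401, 457, 464])]
```

Call:
drive_tool(
  increments=[
    [[-1, -0.022, 0, 0.2, 0.0004], [-1, -0.022, 0, 0.4, 0.0004], [-1, -0.022, 0, 0.55, 0.0004], [-1, -0.022, 0, 0.6, 0.0004], [-1, -0.022, 0, 0.6, 0.0004]],
  ],
)

```text
time_s: 72.0
tcp_pos: [0.4877, 0.0557, 0.1521]
eef_rot: [180.0, -0.0, -119.2]
contact_force: [-0.1, 0.7, -2.3]
gripper_width: 0.0638
gripper_force: 35.0
```

Call:
drive_tool(
  increments=[
    [[-1, 0, 0, 0, 0], [-1, 0, 0, 0.03, 0], [-1, 0, 0, 0.06, 0], [-1, 0, 0, 0.085, 0], [-1, 0, 0, 0.085, 0]],
  ],
)

```text
time_s: 72.62
tcp_pos: [0.4874, 0.0563, 0.1416]
eef_rot: [180.0, -0.0, -119.2]
contact_force: [0.7, -0.6, -2.8]
gripper_width: 0.0637
gripper_force: 35.0
```

Run:
```python
from h import *
b=box(0,.0138);plan(b[0],b[1],.1382,-119.3)
```

```text
cur [0.4874 0.0563 0.1416] -119.16 | turn 0.0004 rows 0.0 | shift old axes [ 0.004 -0.011  0.028] | new axes [ 0.004 -0.011  0.028] mm [ 0.9 -1.  -3.4]
```

Call:
drive_tool(
  increments=[
    [[-1, 0.003, -0.008, 0.01, 0.0004], [-1, 0.003, -0.008, 0.02, 0.0004], [-1, 0.003, -0.008, 0.02, 0.0004]],
  ],
)

```text
time_s: 73.0
tcp_pos: [0.4881, 0.0555, 0.1394]
eef_rot: [180.0, -0.0, -119.3]
contact_force: [-0.8, 0.2, -2.7]
gripper_width: 0.0634
gripper_force: 35.0
```

Call:
drive_tool(
  increments=[
    [[-1, 0, 0, 0.008, 0], [-1, 0, 0, 0.012, 0], [-1, 0, 0, 0.012, 0]],
  ],
)

```text
time_s: 73.38
tcp_pos: [0.4884, 0.0556, 0.1383]
eef_rot: [-180.0, 0.0, -119.3]
contact_force: [-0.4, -0.1, -1.2]
gripper_width: 0.0637
gripper_force: 35.0
```

Call:
drive_tool(
  increments=[
    [[-1, 0, 0, 0.006, 0], [-1, 0, 0, 0.006, 0]],
  ],
)

```text
time_s: 73.62
tcp_pos: [0.4885, 0.0556, 0.1382]
eef_rot: [-180.0, 0.0, -119.3]
contact_force: [-2.8, -1.3, 6.2]
gripper_width: 0.0634
gripper_force: 35.0
```

Call:
drive_tool(
  increments=[
    [[1, 0, 0, 0, 0], [1, 0, 0, 0, 0], [1, 0, 0, 0, 0], [1, 0, 0, 0, 0]],
  ],
)

```text
time_s: 74.12
tcp_pos: [0.4882, 0.0556, 0.1372]
eef_rot: [180.0, -0.0, -119.3]
contact_force: [0.5, -0.4, -0.1]
gripper_width: 0.0876
gripper_force: 0.0
```

Call:
drive_tool(
  increments=[
    [[1, 0, 0, -0.2, 0], [1, 0, 0, -0.5, 0], [1, 0, 0, -0.8, 0], [1, 0, 0, -0.8, 0]],
  ],
)

```text
time_s: 74.62
tcp_pos: [0.4898, 0.0561, 0.2362]
eef_rot: [-179.8, 0.2, -119.3]
contact_force: [0.8, -0.4, -1.0]
gripper_width: 0.0873
gripper_force: 0.0
```

Call:
drive_tool(
  increments=[
    [[1, 0.3, 0, -0.2, 0], [1, 0.7, 0, -0.2, 0], [1, 1, 0, -0.2, 0], [1, 1, 0, -0.2, 0]],
  ],
)

```text
time_s: 75.12
tcp_pos: [0.428, -0.0505, 0.257]
eef_rot: [180.0, 0.0, -119.4]
contact_force: [1.1, 1.0, -0.8]
gripper_width: 0.0877
gripper_force: 0.0
```

Call:
drive_tool(
  increments=[
    [[1, 0.4, 0, 0, 0], [1, 0.8, 0, 0, 0], [1, 1, 0, 0, 0], [1, 1, 0, 0, 0]],
  ],
)

```text
time_s: 75.62
tcp_pos: [0.3702, -0.1544, 0.2569]
eef_rot: [180.0, -0.0, -119.4]
contact_force: [0.1, -0.2, 0.4]
gripper_width: 0.0876
gripper_force: 0.0
```

Run:
```python
from h import *
s=r.get_state(); print(s['time_s'],s['tcp_pos'])
a=snap('side','sideE');b=snap('top','topE')
v=np.hstack([cv2.resize(a[190:440,180:430],(500,500),interpolation=cv2.INTER_CUBIC),cv2.resize(b[100:350,140:290],(300,500),interpolation=cv2.INTER_CUBIC)])
cv2.imwrite('pics/vE.png',np.ascontiguousarray(v[:,:,::-1]))
```

```text
75.625 [ 0.37019884 -0.15435805  0.25686038]
```

View pics/vE.png

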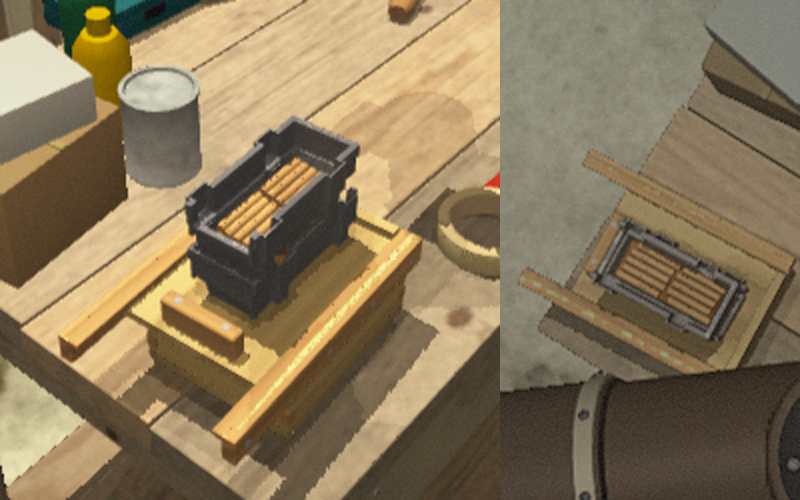

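The last picture shows the two totes squarely stacked with opposite fronts, lengthways between the rails, and the cover shut behind the cleat. The arm is clear and the bottle was not disturbed.

```bash
python3 -c "
from plant import job
print(job.close_job())"
```

```text
the job is handed in; nothing more can be done
None
```

The job is handed in: all three blocks are in the box with the cover fully shut, both totes are stacked end for end in the middle of the cover, and the glue bottle was not touched.

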